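Restock the ratchet battery rack and face up the row

TASK

Restock the small battery rack on the parts counter: swing its holding pawl up and over so that it stays clear, turn the ratchet wheel backwards (clockwise) by its crank knob until the follower is wound fully back, then put the pawl back down on the wheel. Stand all the loose batteries upright on the rack's bed between the end stop and the follower, each with a narrow side to the front and their broad sides to one another, and lay the straightedge on the bed with its flat face flush against the front faces of the whole row. Leave the other things on the counter where they are.

Things in the scene. Friction and masses are not known exactly. Their poses are not given: they have to be found in the camera images.
- rack_bed (a point): fixed battery rack: top of its dark steel bed, 8 mm above the counter, mid-row. x points from front to rear rail, y along the row from end stop to wheel. Bed spans x -95 to +45, y -120 to +125 mm. Rear rail (16 mm tall) has its inner face at x = +29, so a battery against it is centred at x = 0. End stop (36 mm tall): inner face at y = -100 mm. Stop and follower span only x -18 to +29 mm
- follower_face (a point): middle of the follower's inner face (towards the end stop): aluminium plate 14 mm thick, top 43 mm over the counter, that slides along the rack's y; axes as rack_bed. The wheel drives it 35 mm per rad; the room between stop and follower is 45 mm + 35 mm x wheel angle
- wheel (a joint): flat-lying steel ratchet wheel (130 mm across, top 58 mm above the counter, 9 mm saw teeth on its upper face by the rim), rad: 0 wound forward, grows clockwise seen from above = backwards, stop at 4.8 = follower fully back. Stays where it is left (friction 0.1 N m); while the pawl is down it blocks backward turning
- wheel_axis (a point): point on the wheel's upright axis, 100 mm above the counter, axes as rack_bed. The grey gear housing under wheel and pawl is 44 mm tall and spans x -80 to +60, y 127 to 287 mm of rack_bed
- crank_knob (a point): centre of the round upright black knob on the wheel, 22 mm in diameter, from 72 to 130 mm above the counter, 32 mm from the wheel's axis, fixed to the wheel; this point is 108 mm above the counter. Held loosely it can be led round the axis without turning the hand
- pawl (a joint): swing of the brass holding pawl, rad: 0 to about 0.2 down in the teeth, grows as it is lifted, up and over, to its rest at 2.27. It is held by its own weight alone: let go below about 1.2 it falls down on the teeth, above about 1.5 it falls over to its rest
- pawl_pivot (a point): pivot of the pawl, 80 mm above the counter; its axis is parallel to the rack's x; axes as rack_bed. Cheek plates beside it reach 16 mm to either side in x, 9 mm in y, top 88 mm above the counter
- pawl_disc (a point): centre of the pawl's thumb disc: brass disc 24 mm in diameter, 14 mm thick along the rack's x, to be pinched on its two flat sides. With the pawl at 0 it lies 50 mm towards -y and 34 mm above the pivot (rack axes); it circles the pivot upward and towards +y as the pawl is lifted
- bat1_c (a point): grey sealed battery, block 58 (own x) by 44 (own y) by 48 mm tall (own z) with two small brass terminals standing 6 mm above its top, 0.4 kg, heavier at the bottom, half-turn symmetric in outline; the point is its centre, 24 mm above its foot. May be absent
- bat2_c (a point): grey sealed battery, block 58 (own x) by 44 (own y) by 48 mm tall (own z) with two small brass terminals standing 6 mm above its top, 0.4 kg, heavier at the bottom, half-turn symmetric in outline; the point is its centre, 24 mm above its foot. May be absent
- bat3_c (a point): grey sealed battery, block 58 (own x) by 44 (own y) by 48 mm tall (own z) with two small brass terminals standing 6 mm above its top, 0.4 kg, heavier at the bottom, half-turn symmetric in outline; the point is its centre, 24 mm above its foot. May be absent
- bat4_c (a point): grey sealed battery, block 58 (own x) by 44 (own y) by 48 mm tall (own z) with two small brass terminals standing 6 mm above its top, 0.4 kg, heavier at the bottom, half-turn symmetric in outline; the point is its centre, 24 mm above its foot. May be absent
- edge_grip (a point): loose straightedge, 0.5 kg: aluminium angle 220 mm long (own y) with a foot 64 mm deep (own x) and 6 mm thick and an upright front wall 10 mm thick, 24 mm tall, whose flat face looks along own +x. The point lies in its upright black grip bar (14 mm thick along own x, 60 mm long along own y, 6 to 80 mm above its underside), 60 mm above the underside and 44 mm behind the flat face, at mid length
- edge_face (a point): middle of the straightedge's flat face, 12 mm above its underside; x points out of the face, y along it
- mug: white mug, 80 mm wide, 92 tall; origin under its centre; leave alone
- wrench: steel wrench lying flat; leave alone
- oil: black oil bottle, 72 mm wide, 170 tall; origin under its centre; leave alone
- grease: white jar, 68 mm wide, 75 tall; origin under its centre; leave alone
- tape: cardboard ring 100 mm across, 45 tall; origin under its centre; leave alone
- carton: closed carton 100 x 140 x 70 mm; origin under its centre; leave alone
- driver: screwdriver lying flat; leave alone
There are look-alikes about, which are no part of the job. Leave any red look-alike of the part that bears bat1_c alone.

How it is judged:
On the way, in this order (a step that is already met when the one before it is completed fails the run):
1. the pawl is swung clear while the wheel is still wound forward (value of joint pawl above 1.5 rad and value of joint wheel below 1.6 rad), for 0.2 s.
2. the wheel is wound fully back with the pawl clear (value of joint wheel above 4.45 rad and value of joint pawl above 1.1 rad), for 0.2 s.
3. the pawl is back down on the wheel (value of joint wheel above 4.4 rad and value of joint pawl below 0.32 rad), for 0.2 s.
At the end, for the whole second after the job is handed in: Wheel beyond 4.4 rad, pawl down (below 0.32 rad); every battery present stands upright on the bed between end stop and follower, square to the straightedge (0.06 rad) with its front face within 3 mm of the straightedge's flat face and within its length; the straightedge stands on the bed (all of step 3 and z of bat1_c in the frame of rack_bed between 0.019 and 0.029 m and angle between each of bat1_c, bat2_c, bat3_c, bat4_c's own z axis and vertical below 0.06 rad and y of each of bat1_c, bat2_c, bat3_c, bat4_c in the frame of rack_bed above -0.081 m and y of each of bat1_c, bat2_c, bat3_c, bat4_c in the frame of follower_face below -0.019 m and x of bat1_c in the frame of edge_face between 0.026 and 0.032 m and y of bat1_c in the frame of edge_face between -0.094 and 0.094 m and angle between the x axis of each of bat1_c, bat2_c, bat3_c, bat4_c and the x axis of edge_face, either way round below 0.06 rad and z of bat2_c in the frame of rack_bed between 0.019 and 0.029 m and x of bat2_c in the frame of edge_face between 0.026 and 0.032 m and y of bat2_c in the frame of edge_face between -0.094 and 0.094 m and z of bat3_c in the frame of rack_bed between 0.019 and 0.029 m and x of bat3_c in the frame of edge_face between 0.026 and 0.032 m and y of bat3_c in the frame of edge_face between -0.094 and 0.094 m and z of bat4_c in the frame of rack_bed between 0.019 and 0.029 m and x of bat4_c in the frame of edge_face between 0.026 and 0.032 m and y of bat4_c in the frame of edge_face between -0.094 and 0.094 m and z of edge_face in the frame of rack_bed between 0.008 and 0.016 m and angle between edge_face's own z axis and vertical below 0.05 rad); the robot touches nothing.
It fails at once if one of the other things on the counter is shifted by more than 5 cm (distance of any of mug, wrench, oil, grease, tape, carton, driver from where it was at the start of the episode above 0.05 m).
Of bat1, bat2, bat3, bat4 only 2 to 4 are there at a start; the rules pass over those that are not, and their reading is None.
At some moment in a run one of bat1, bat2, bat3, bat4, edge may be knocked a few centimetres aside while the robot is not near it.
It also fails if it takes over 210 s, if anything falls off the work surface, if the arm or the gripper's body presses on something with over 40 N, if the wrist force passes 120 N, or if a joint passes its speed limit or range.

ROBOT

A 6-joint arm with a two-finger parallel gripper is mounted at the origin on the work surface. World frame = base frame: x ahead of the robot, y to its left, z up, the work surface at z = 0. Lengths are in m, angles in rad, forces in N, time in s.
With the tool pointing down it reaches from about 0.4 to 0.825 m from the base axis. Payload 7 kg.
Tool frame: the origin (TCP) lies between the finger pads; the fingertips stand 11 mm ahead of it and the grasp point (between the pads) lies 8 mm behind it; x points along the fingers, z is the direction in which the jaws open and shut, and the axes are right-handed (so a half turn about x gives the same grasp; the last joint's range is limited). The gripper opens to 88 mm and grips with 3 to 60 N. Pads are 19 mm wide; open, the fingers measure 130 mm over their backs; the gripper's body (78 mm by 193 mm) begins 47 mm behind the grasp point.
Start: joints at [1.463, 0.359, 0.012, 0, -1.224, -0.288], TCP at [0.26, 0.623, 0.238] pointing down, gripper open.
Joint ranges: [-3.07, 3.07], [-1.43, 2.12], [-1.02, 1.25], [-3.03, 1.67], [-3.05, -0], [-3.03, 3.03]. Speed limits (rad/s): [2.39, 2.39, 3.01, 3.14, 3.14, 3.14].

INTERFACE

Orientations are given as [roll, pitch, yaw] about the fixed x, y, z axes, in that order (R = Rz(yaw) Ry(pitch) Rx(roll)).
In Python, from station import arm gives the robot as it stands.
- The arm moves only by the tool jog_arm, never from a script. Its argument "motion" is a list of rows, each an object of numbers: "dx", "dy", "dz": the shift along the tool's x, y, z in m; "twist": the turn about the tool's x in degrees. In form: [{"dx": .., "dy": .., "dz": .., "twist": ..}, ...]. A call has 1 to 20 rows; each row is the pose to reach, as a shift and turn from the pose commanded when the call began, along the tool's axes at that moment; what a row does not reach only later rows make up. A row lasts 1/12 s, in which the tool goes at most 41.7 mm and 7.16 degrees, less where a joint would pass 70% of its speed; a pose out of reach is approached as far as the arm can. A call with a gripper value outside its range is refused whole. "gripper" is the finger opening in m, from 0 to 0.0876, set as the call begins (left out, the last holds). The fingers move at their own pace and stop on an object; "newtons" is the grip in N (left out, the last holds). Time passes only in rows, so rows that repeat a pose let the fingers close. It gives the time, the measured TCP pose, the force and the opening at its end, in the units of the state.
- arm.get_state(): the state, without advancing time (a new reading comes with each control period).
- arm.grab_frame(name): name is "scene" or "top" or "wrist"; returns the picture (480x640x3 uint8, red, green, blue); there is no depth.
- arm.camera_model(name): a dict with "camera_matrix" (3x3 intrinsics, pixels), "eye" and "attitude" of the camera in the world. Camera axes: x right, y down, z forward; pixel columns grow to the right and rows downward; lengths in m; the calibration is good to about 2 mm. A picture is of the moment at which its call begins: read the wrist's pose just before it. camera_model takes no time and is no camera call; for the wrist camera it gives the pose at the moment of the call.
- arm.job_done(): hands the job in, once; it reports no verdict.
The state is a dict: "t": time; "q": joint angles; "qd": joint speeds; "joint_efforts": joint torques, N m; "eef_pos": TCP position; "ee_rot": TCP orientation; "force": force on the tool from outside, world axes, zero at the start; "moment": the same for the moment, N m; "width": finger opening in m.
Only numpy, scipy, OpenCV 4.12 (cv2) and the standard library are available. Lean on these libraries where they do the work, as an engineer would, in place of code of your own. Each camera call takes 0.05 s, during which the arm holds its last target.

## Working session

There is one attempt and no reset: what is moved stays moved. The work goes in short steps, Python scripts to look and compute and a tool call to move; the robot and the scene stay as the last step left them, time stands still between calls to the robot, and variables do not carry over. Pictures are saved under pics/ and viewed, and the job is handed in when it is done.

Besides the shell and the picture viewer there is one more tool, called in YAML: its name, and indented under it one key for each argument. jog_arm: Moves the arm, as the interface text tells. Its arguments: {"type":"object","properties":{"motion":{"type":"array"},"gripper":{"type":"number"},"newtons":{"type":"number"}},"required":["motion"]}

```bash
ls; mkdir -p pics
python3 - <<'E'
from station import arm
import cv2,numpy as np
print(arm.get_state())
for n in ["scene","top","wrist"]:
    m=arm.camera_model(n);print(n,m)
    cv2.imwrite(f"pics/{n}0.png",cv2.cvtColor(arm.grab_frame(n),cv2.COLOR_RGB2BGR))
E
```

```text
pics
{'t': 0.0, 'q': array([ 1.46313353e+00,  3.59382583e-01,  1.11005147e-02, -3.58661259e-04,
       -1.22411712e+00, -2.88072588e-01]), 'qd': array([ 0.00128377,  0.0003642 , -0.00030873,  0.00093974,  0.00134703,
        0.00109935]), 'joint_efforts': array([-7.50570180e-04, -5.82735193e+01,  2.93040454e+01,  6.99710503e+00,
        6.87916239e-03, -1.84010605e-04]), 'eef_pos': array([0.26006116, 0.6223932 , 0.23664206]), 'ee_rot': array([ 0.08076881,  1.56915837, -1.88588505]), 'force': array([-0.27786688, -0.45243333,  1.48408786]), 'moment': array([ 0.0206391 , -0.01102314,  0.03027756]), 'width': 0.08757906927084852}
scene {'camera_matrix': array([[568.33402409,   0.        , 321.86271384],
       [  0.        , 568.33402409, 246.27091192],
       [  0.        ,   0.        ,   1.        ]]), 'eye': array([1.00603213, 0.51595479, 1.20770706]), 'attitude': array([-2.60693874,  0.01158194,  2.43259045])}
top {'camera_matrix': array([[585.52629719,   0.        , 327.72074268],
       [  0.        , 585.52629719, 240.73091325],
       [  0.        ,   0.        ,   1.        ]]), 'eye': array([4.10032611e-01, 1.35669637e-03, 1.40819713e+00]), 'attitude': array([-3.01853647,  0.00754941, -1.56385215])}
wrist {'camera_matrix': array([[331.18968633,   0.        , 317.34826858],
       [  0.        , 331.18968633, 241.38059939],
       [  0.        ,   0.        ,   1.        ]]), 'eye': array([0.3361016 , 0.59026617, 0.38414274]), 'attitude': array([ 2.83597810e+00, -1.25220854e-03, -1.96785714e+00])}
```

View pics/scene0.png

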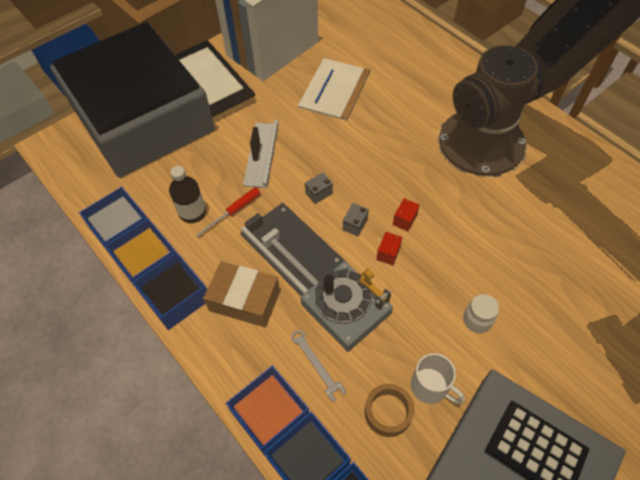

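View pics/top0.png

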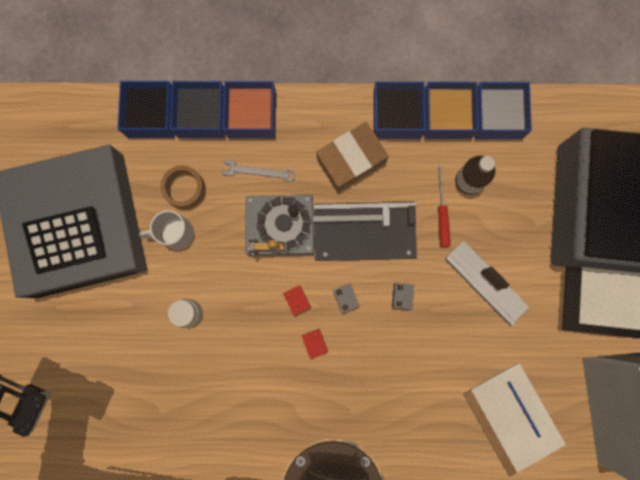

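View pics/wrist0.png

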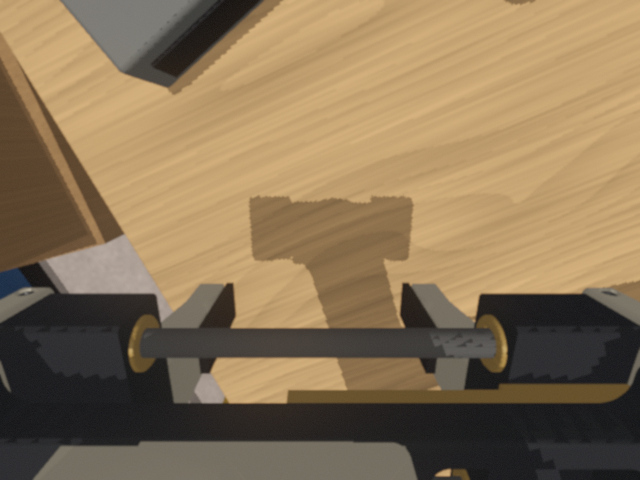

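The top view shows the rack at about (245–415, 195–260), with the pawl at (265,246) and the knob at (294,211). There are two grey batteries at (346,298) and (403,296), and red ones at (297,300) and (315,344). The straightedge is at (486,283). I'll zoom in next.

```bash
cat > h.py <<'E'
from station import arm
import cv2,numpy as np
from scipy.spatial.transform import Rotation as Ro
def Rm(r): return Ro.from_euler('xyz',r).as_matrix()
def unproj(m,u,v,z):
    K=m['camera_matrix'];d=Rm(m['attitude'])@np.linalg.solve(K,[u,v,1.]);e=np.array(m['eye']);return e+d*(z-e[2])/d[2]
def proj(m,P):
    p=Rm(m['attitude']).T@(np.asarray(P,float)-m['eye']);q=m['camera_matrix']@p;return q[:2]/q[2]
def snap(n,name=None):
    m=arm.camera_model(n);f=cv2.cvtColor(arm.grab_frame(n),cv2.COLOR_RGB2BGR)
    if name: cv2.imwrite('pics/'+name,f)
    return m,f
def crop(f,u0,v0,u1,v1,s,name):
    cv2.imwrite('pics/'+name,cv2.resize(f[v0:v1,u0:u1],None,fx=s,fy=s,interpolation=cv2.INTER_CUBIC))
E
python3 - <<'E'
from h import *
f=cv2.imread('pics/top0.png');crop(f,240,185,440,325,4,'tc.png')
crop(f,430,150,540,330,3,'tc2.png')
f=cv2.imread('pics/scene0.png');crop(f,230,110,430,360,2.4,'sc.png')
m=arm.camera_model('top')
for p in [(346,298),(403,296),(486,283),(284,224)]:print(unproj(m,*p,0.05))
E
```

```text
[ 0.44496742 -0.03035351  0.05      ]
[ 0.45045135 -0.1618739   0.05      ]
[ 0.48167821 -0.35384662  0.05      ]
[0.61689417 0.1156646  0.05      ]
```

View pics/tc.png

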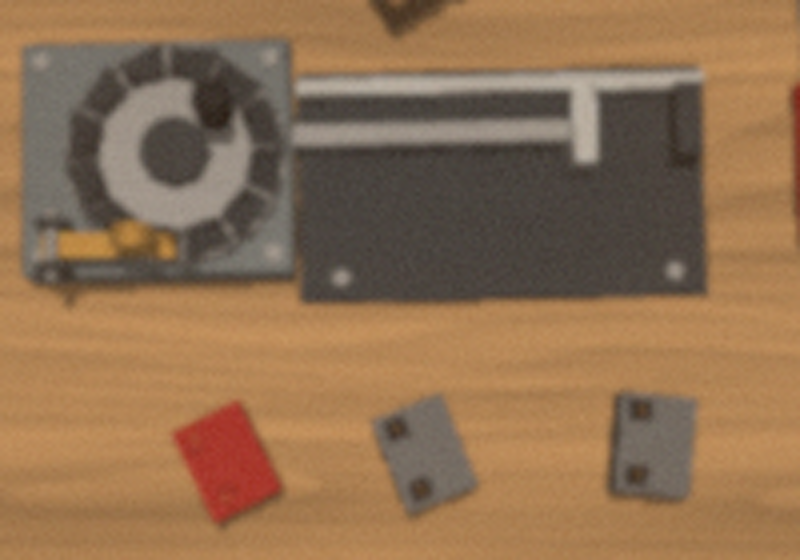

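View pics/tc2.png

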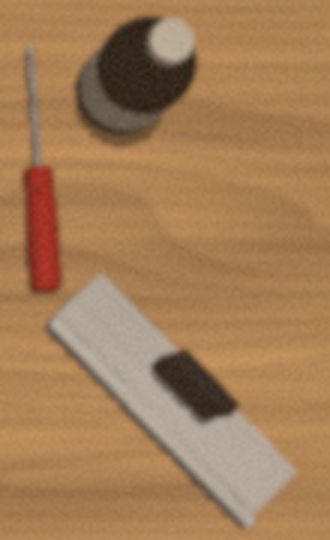

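View pics/sc.png

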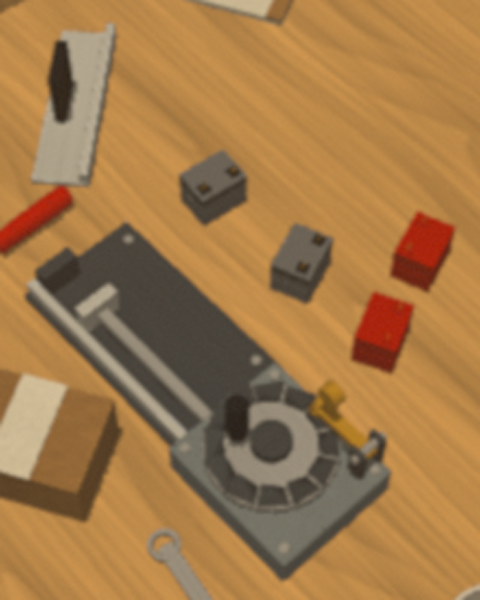

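```bash
cat > fit.py <<'E'
from h import *
from scipy.optimize import least_squares
def tp(u,v):return ((u+.5)/4+240-.5,(v+.5)/4+185-.5)
def sp(u,v):return ((u+.5)/2.4+230-.5,(v+.5)/2.4+110-.5)
mt=arm.camera_model('top');ms=arm.camera_model('scene')
obs=[(mt,tp(302,300),(-.095,.125,.0)),(mt,tp(706,295),(-.095,-.12,.0)),
(mt,tp(22,46),(.06,.287,.036)),(mt,tp(290,40),(.06,.127,.036)),
(ms,sp(126,224),(-.095,-.12,0)),(ms,sp(389,470),(-.08,.287,.036)),(ms,sp(172,455),(.06,.127,.036)),(ms,sp(284,564),(.06,.287,.036)),(ms,sp(276,362),(-.08,.127,.036))]
def W(p,P): # rack->world
    c,s=np.cos(p[2]),np.sin(p[2]);return np.array([p[0]+c*P[0]-s*P[1],p[1]+s*P[0]+c*P[1],.008+P[2]])
def res(p):return np.concatenate([proj(m,W(p,P))-uv for m,uv,P in obs])
if __name__=='__main__':
    r=least_squares(res,[.6,-.09,0],loss='soft_l1');print(r.x,r.fun.reshape(-1,2).round(1) if 0 else res(r.x).reshape(-1,2).round(1))
    for fx in [(mt,tp(214,100)),]:
        k=unproj(fx[0],*fx[1],.130);print('knob top',k)
    print('wheel top cam', unproj(mt,*tp(176,152),.06)); print('wheel scene',unproj(ms,*sp(272,440),.06),'knob',unproj(ms,*sp(236,402),.13))
    print('W guess',W(r.x,(-.01,.207,.09)))
    # disc
    a=tp(130,238);b=sp(325,397)
    for z in [.1,.11,.114,.12,.13]:print(z,unproj(mt,*a,z),unproj(ms,*b,z))
    print('pivot', unproj(mt,*tp(52,246),.08),unproj(ms,*sp(367,455),.08))
    from numpy import mean
    for nm,cs in [('batA',[(441,394),(374,422),(413,516),(478,484)]),('batB',[(618,392),(695,396),(692,500),(612,496)])]:
        w=np.array([unproj(mt,*tp(*c),.048)[:2] for c in cs]);print(nm,w.round(4).tolist(),w.mean(0))
    for nm,uv in [('A',(303,248)),('B',(213,172))]:print(nm,unproj(ms,*sp(*uv),.05))
    def t2(u,v):return ((u+.5)/3+430-.5,(v+.5)/3+150-.5)
    for c in [(100,272),(48,325),(248,527),(297,470)]:print('edge',unproj(mt,*t2(*c),.01))
    for c in [(196,386)]:print('grip',unproj(mt,*t2(*c),.08))
E
python3 fit.py
```

```text
[ 0.63477294 -0.07780743  0.02967121] [[-0.5  0.5]
 [ 0.6 -0.7]
 [-0.5 -0.9]
 [-0.1 -1. ]
 [ 0.3 -1.5]
 [ 2.  -0.1]
 [-1.7 -3.1]
 [ 0.5  1. ]
 [-0.1 -0.9]]
knob top [0.63702477 0.08922478 0.13      ]
wheel top cam [0.61860596 0.11574961 0.06      ]
wheel scene [0.61700075 0.11478426 0.06      ] knob [0.6399811  0.09030957 0.13      ]
W guess [0.6186363  0.12880478 0.098     ]
0.1 [0.56331247 0.13746828 0.1       ] [0.56490087 0.12798201 0.1       ]
0.11 [0.56214078 0.13642783 0.11      ] [0.56888325 0.1314845  0.11      ]
0.114 [0.56167211 0.13601165 0.114     ] [0.5704762  0.13288549 0.114     ]
0.12 [0.5609691  0.13538738 0.12      ] [0.57286563 0.13498698 0.12      ]
0.13 [0.55979741 0.13434692 0.13      ] [0.57684802 0.13848947 0.13      ]
pivot [0.56078401 0.18406066 0.08      ] [0.56861082 0.18965321 0.08      ]
batA [[0.4794, -0.0393], [0.463, -0.0005], [0.4091, -0.0233], [0.4277, -0.0607]] [ 0.44480592 -0.03096467]
batB [[0.4813, -0.1418], [0.4792, -0.1864], [0.4194, -0.184], [0.4214, -0.138]] [ 0.45030717 -0.16254373]
A [ 0.44515778 -0.0301637   0.05      ]
B [ 0.45163844 -0.16422069  0.05      ]
edge [ 0.58580619 -0.31184828  0.01      ]
edge [ 0.54293503 -0.26951766  0.01      ]
edge [ 0.38446639 -0.42367681  0.01      ]
edge [ 0.42927541 -0.46366041  0.01      ]
grip [ 0.49077726 -0.36660112  0.08      ]
```

```bash
cat >> h.py <<'E'
def go(target=None,jaw=None,st=None):
    """print shift in tool axes to world target TCP [x,y,z], and twist (deg) so jaw axis(z) lies along world angle jaw (deg, mod 180)"""
    st=st or arm.get_state();R=Rm(st['ee_rot']);p=np.array(st['eef_pos'])
    d=R.T@(np.array(target)-p) if target is not None else np.zeros(3)
    z=R[:,2];x=R[:,0];a=np.degrees(np.arctan2(z[1],z[0]))
    print('t %.2f pos %s jaw %.2f xaxis %s q1 %.2f q6 %.2f w %.4f F %s'%(st['t'],p.round(4),a,x.round(3),st['q'][0],st['q'][5],st['width'],np.round(st['force'],1)))
    s='dx %.4f dy %.4f dz %.4f'%tuple(d)
    if jaw is not None:
        # twist about x (pointing down): positive twist = clockwise from above => yaw decreases
        t=(a-jaw);t=(t+90)%180-90;s+=' twist %.2f (or %.2f)'%(t,t-180 if t>0 else t+180)
    print(s)
E
python3 - <<'E'
from h import *
print(Rm(arm.get_state()['ee_rot']).round(3))
go([.54,.136,.26],1.7)
E
```

```text
[[-0.     0.923 -0.386]
 [-0.001 -0.386 -0.923]
 [-1.     0.     0.001]]
t 0.15 pos [0.2601 0.6225 0.2368] jaw -112.68 xaxis [-0.    -0.001 -1.   ] q1 1.46 q6 -0.29 w 0.0875 F [ 0.4  0.6 -0.9]
dx -0.0227 dy 0.4458 dz 0.3409 twist 65.62 (or -114.38)
```

jog_arm:
  motion:
    - {"dx": -0.02,"dy": 0.32,"dz": 0.36,"twist": 65.6}
    - {"dx": -0.02,"dy": 0.32,"dz": 0.36,"twist": 65.6}
    - {"dx": -0.02,"dy": 0.32,"dz": 0.36,"twist": 65.6}
    - {"dx": -0.02,"dy": 0.32,"dz": 0.36,"twist": 65.6}
    - {"dx": -0.02,"dy": 0.32,"dz": 0.36,"twist": 65.6}
    - {"dx": -0.02,"dy": 0.32,"dz": 0.36,"twist": 65.6}
    - {"dx": -0.02,"dy": 0.32,"dz": 0.36,"twist": 65.6}
    - {"dx": -0.02,"dy": 0.32,"dz": 0.36,"twist": 65.6}
    - {"dx": -0.02,"dy": 0.32,"dz": 0.36,"twist": 65.6}
    - {"dx": -0.02,"dy": 0.32,"dz": 0.36,"twist": 65.6}
    - {"dx": -0.02,"dy": 0.32,"dz": 0.36,"twist": 65.6}
    - {"dx": -0.02,"dy": 0.32,"dz": 0.36,"twist": 65.6}
    - {"dx": -0.02,"dy": 0.32,"dz": 0.36,"twist": 65.6}
    - {"dx": -0.02,"dy": 0.32,"dz": 0.36,"twist": 65.6}
    - {"dx": -0.02,"dy": 0.32,"dz": 0.36,"twist": 65.6}
    - {"dx": -0.02,"dy": 0.32,"dz": 0.36,"twist": 65.6}
    - {"dx": -0.02,"dy": 0.32,"dz": 0.36,"twist": 65.6}
    - {"dx": -0.02,"dy": 0.32,"dz": 0.36,"twist": 65.6}
    - {"dx": -0.02,"dy": 0.32,"dz": 0.36,"twist": 65.6}
    - {"dx": -0.02,"dy": 0.32,"dz": 0.36,"twist": 65.6}
  gripper: 0.05

```text
t: 1.82
eef_pos: [0.4166, 0.1677, 0.2575]
ee_rot: [0.805, 1.571, -2.305]
force: [-0.8, -0.4, 0.6]
width: 0.05
```

Run:
```python
from h import *
m,f=snap('wrist','w1.png');go([.565,.136,.2],1.7)
```

```text
t 1.87 pos [0.4166 0.1676 0.2575] jaw -178.24 xaxis [-0. -0. -1.] q1 0.82 q6 -0.79 w 0.0503 F [ 0.1  0.2 -0.1]
dx 0.0575 dy 0.0362 dz -0.1473 twist 0.06 (or -179.94)
```

View pics/w1.png

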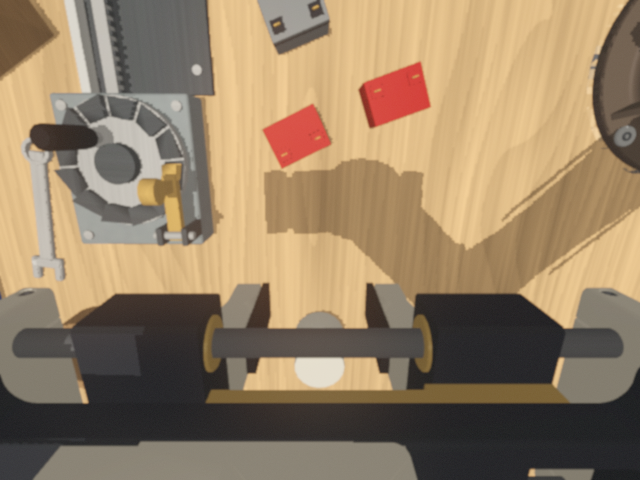

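The wrist view shows the wheel at (117,163), pawl disc (155,192), its pivot (175,237) and the knob (65,137). Next I'll centre over the pawl.

jog_arm:
  motion:
    - {"dx": 0.0,"dy": -0.058,"dz": -0.15}
    - {"dx": 0.0,"dy": -0.058,"dz": -0.15}
    - {"dx": 0.0,"dy": -0.058,"dz": -0.15}
    - {"dx": 0.0,"dy": -0.058,"dz": -0.15}
    - {"dx": 0.0,"dy": -0.058,"dz": -0.15}
    - {"dx": 0.0,"dy": -0.058,"dz": -0.15}
    - {"dx": 0.0,"dy": -0.058,"dz": -0.15}
    - {"dx": 0.0,"dy": -0.058,"dz": -0.15}

```text
invalid input
```

Run:
```python
from h import *
m,f=snap('wrist','w2.png');go([.565,.136,.2],1.7)
import pickle;pickle.dump(m,open('m2.pkl','wb'))
```

```text
t 1.92 pos [0.4166 0.1675 0.2575] jaw -178.25 xaxis [-0. -0. -1.] q1 0.82 q6 -0.79 w 0.0505 F [ 0.4  0.4 -0.8]
dx 0.0575 dy 0.0360 dz -0.1473 twist 0.05 (or -179.95)
```

View pics/w2.png

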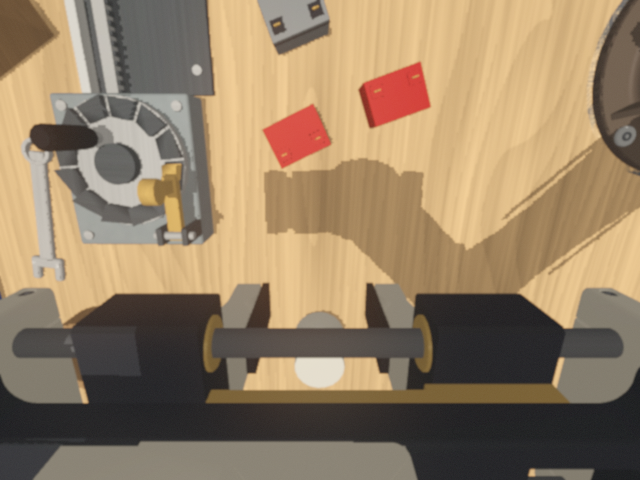

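The move was refused, so the view is unchanged. Probably every row needs all four fields.

jog_arm:
  motion:
    - {"dx": 0.0,"dy": -0.058,"dz": -0.15,"twist": 0}
    - {"dx": 0.0,"dy": -0.058,"dz": -0.15,"twist": 0}
    - {"dx": 0.0,"dy": -0.058,"dz": -0.15,"twist": 0}
    - {"dx": 0.0,"dy": -0.058,"dz": -0.15,"twist": 0}
    - {"dx": 0.0,"dy": -0.058,"dz": -0.15,"twist": 0}
    - {"dx": 0.0,"dy": -0.058,"dz": -0.15,"twist": 0}
    - {"dx": 0.0,"dy": -0.058,"dz": -0.15,"twist": 0}
    - {"dx": 0.0,"dy": -0.058,"dz": -0.15,"twist": 0}

```text
t: 2.58
eef_pos: [0.5643, 0.2294, 0.2577]
ee_rot: [-0.268, 1.571, 2.904]
force: [-0.1, -0.0, -0.7]
width: 0.0497
```

Run:
```python
from h import *
m,f=snap('wrist','w3.png');go([.565,.136,.2],1.7)
import pickle;pickle.dump(m,open('m3.pkl','wb'))
```

```text
t 2.63 pos [0.5642 0.2295 0.2581] jaw -178.26 xaxis [ 0.  0. -1.] q1 0.71 q6 -0.68 w 0.0503 F [-0.2  0.3 -0.6]
dx 0.0581 dy 0.0935 dz 0.0021 twist 0.04 (or -179.96)
```

View pics/w3.png

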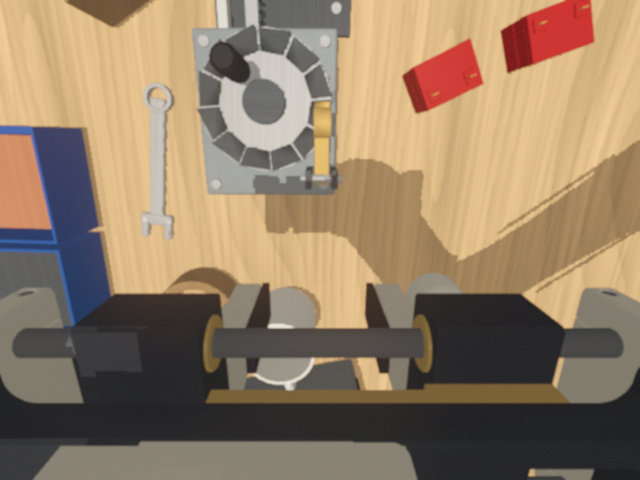

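The disc shows at (322,118), the pivot at (321,178), the wheel centre at (264,102), the knob top at about (221,53) and the housing corners at (193,30), (338,31), (336,193) and (208,194).

Run:
```python
from h import *
import pickle;m=pickle.load(open('m3.pkl','rb'))
f=cv2.imread('pics/w3.png');crop(f,180,0,360,210,3.3,'w3c.png')
print(m['eye'])
for n,u,v,z in [('disc',322,117,.114),('pivot',321,178,.08),('wheel',264,102,.06),('knob',221,53,.13),('h',193,30,.044),('h',338,31,.044),('h',336,193,.044),('h',208,194,.044)]:print(n,unproj(m,u,v,z).round(4))
```

```text
[0.56713031 0.14679699 0.40514119]
disc [0.5638 0.1312 0.114 ]
pivot [0.5625 0.1849 0.08  ]
wheel [0.6196 0.1164 0.06  ]
knob [0.64   0.0899 0.13  ]
h [0.6883 0.0534 0.044 ]
h [0.5503 0.0503 0.044 ]
h [0.5451 0.2048 0.044 ]
h [0.6851 0.21   0.044 ]
```

View pics/w3c.png

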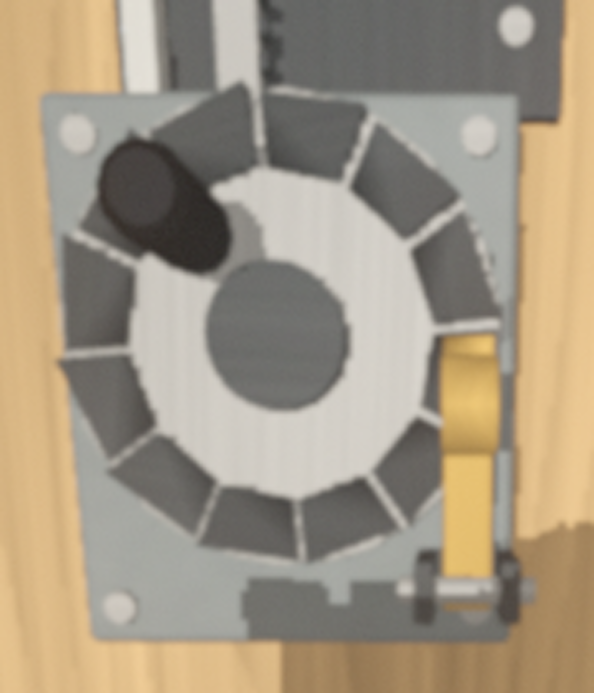

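jog_arm:
  motion:
    - {"dx": 0.06,"dy": 0.0945,"dz": 0.0036,"twist": 0}
    - {"dx": 0.06,"dy": 0.0945,"dz": 0.0036,"twist": 0}
    - {"dx": 0.06,"dy": 0.0945,"dz": 0.0036,"twist": 0}
    - {"dx": 0.06,"dy": 0.0945,"dz": 0.0036,"twist": 0}
    - {"dx": 0.06,"dy": 0.0945,"dz": 0.0036,"twist": 0}
    - {"dx": 0.08,"dy": 0.0945,"dz": 0.0036,"twist": 0}
    - {"dx": 0.1,"dy": 0.0945,"dz": 0.0036,"twist": 0}
    - {"dx": 0.12,"dy": 0.0945,"dz": 0.0036,"twist": 0}
    - {"dx": 0.135,"dy": 0.0945,"dz": 0.0036,"twist": 0}
    - {"dx": 0.15,"dy": 0.0945,"dz": 0.0036,"twist": 0}
    - {"dx": 0.15,"dy": 0.0945,"dz": 0.0036,"twist": 0}
    - {"dx": 0.15,"dy": 0.0945,"dz": 0.0036,"twist": 0}

```text
t: 3.63
eef_pos: [0.5642, 0.1359, 0.1083]
ee_rot: [2.964, 1.57, -0.146]
force: [0.3, 0.0, 0.5]
width: 0.05
```

Run:
```python
from h import *
m,f=snap('scene');crop(f,290,200,450,340,4,'s4.png');m,f=snap('wrist','w4.png');go([.5635,.135,.108],1.7)
```

```text
t 3.73 pos [0.565  0.136  0.1093] jaw -178.22 xaxis [ 0.002  0.001 -1.   ] q1 0.57 q6 -0.54 w 0.0503 F [ 0.2  0.1 -0.3]
dx 0.0013 dy 0.0010 dz 0.0015 twist 0.08 (or -179.92)
```

View pics/s4.png

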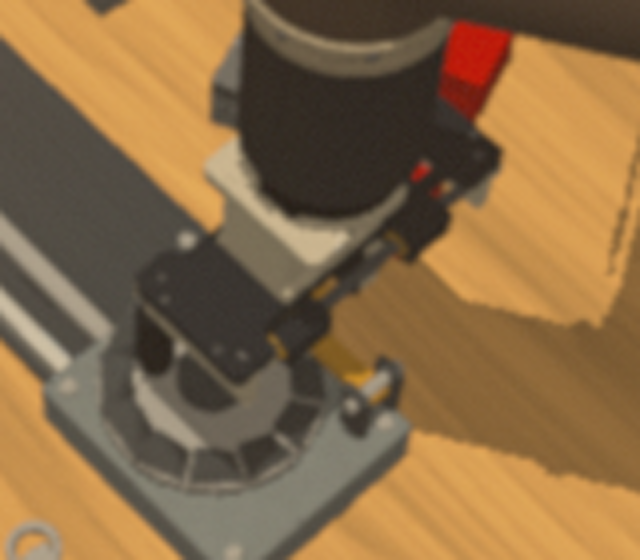

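View pics/w4.png

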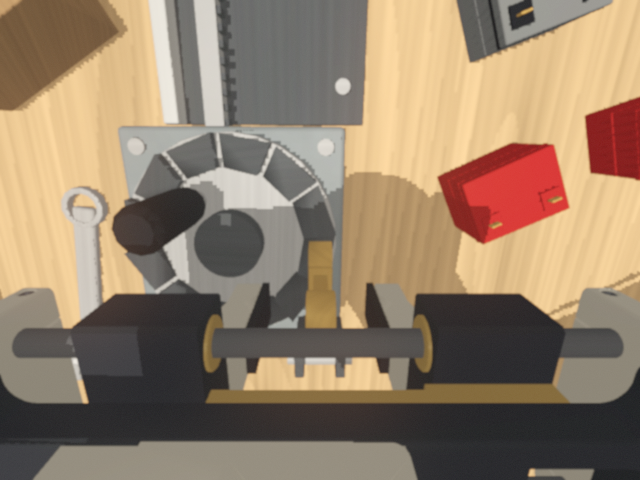

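The disc sits between the fingers at (320,305). Closing, then swinging.

jog_arm:
  motion:
    - {"dx": 0,"dy": 0,"dz": 0,"twist": 0}
    - {"dx": 0,"dy": 0,"dz": 0,"twist": 0}
    - {"dx": 0,"dy": 0,"dz": 0,"twist": 0}
    - {"dx": 0,"dy": 0,"dz": 0,"twist": 0}
    - {"dx": 0,"dy": 0,"dz": 0,"twist": 0}
    - {"dx": 0,"dy": 0,"dz": 0,"twist": 0}
  gripper: 0.0
  newtons: 15

```text
t: 4.23
eef_pos: [0.5642, 0.1351, 0.1077]
ee_rot: [-2.695, 1.571, 0.476]
force: [0.1, 0.4, -0.5]
width: 0.0155
```

jog_arm:
  motion:
    - {"dx": -0.005,"dy": -0.0035,"dz": 0,"twist": 0}
    - {"dx": -0.0093,"dy": -0.0077,"dz": 0,"twist": 0}
    - {"dx": -0.0168,"dy": -0.0171,"dz": 0,"twist": 0}
    - {"dx": -0.0223,"dy": -0.0279,"dz": 0,"twist": 0}
    - {"dx": -0.0256,"dy": -0.0395,"dz": 0,"twist": 0}
    - {"dx": -0.0265,"dy": -0.0516,"dz": 0,"twist": 0}
    - {"dx": -0.0249,"dy": -0.0636,"dz": 0,"twist": 0}
    - {"dx": -0.0211,"dy": -0.075,"dz": 0,"twist": 0}
    - {"dx": -0.015,"dy": -0.0855,"dz": 0,"twist": 0}
    - {"dx": -0.0091,"dy": -0.0924,"dz": 0,"twist": 0}
    - {"dx": -0.0091,"dy": -0.0924,"dz": 0,"twist": 0}
    - {"dx": -0.0091,"dy": -0.0924,"dz": 0,"twist": 0}

```text
t: 5.23
eef_pos: [0.5611, 0.2305, 0.1163]
ee_rot: [-1.751, 1.569, 1.422]
force: [-6.0, 4.2, 1.4]
width: 0.0139
```

Run:
```python
from h import *
m,f=snap('scene');crop(f,290,200,450,340,4,'s5.png');m,f=snap('wrist','w5.png');go([.5635,.135,.108],1.7)
```

```text
t 5.33 pos [0.5611 0.2304 0.1164] jaw -178.22 xaxis [ 0.     0.002 -1.   ] q1 0.71 q6 -0.68 w 0.0140 F [-5.5  4.6  0.9]
dx 0.0082 dy 0.0954 dz 0.0005 twist 0.08 (or -179.92)
```

View pics/s5.png

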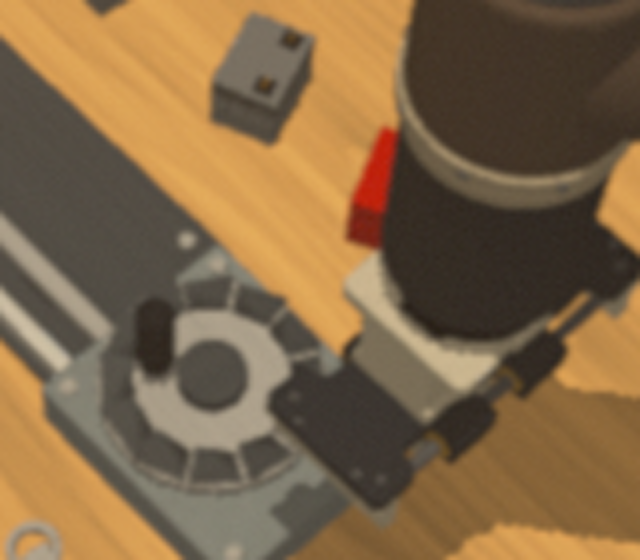

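View pics/w5.png

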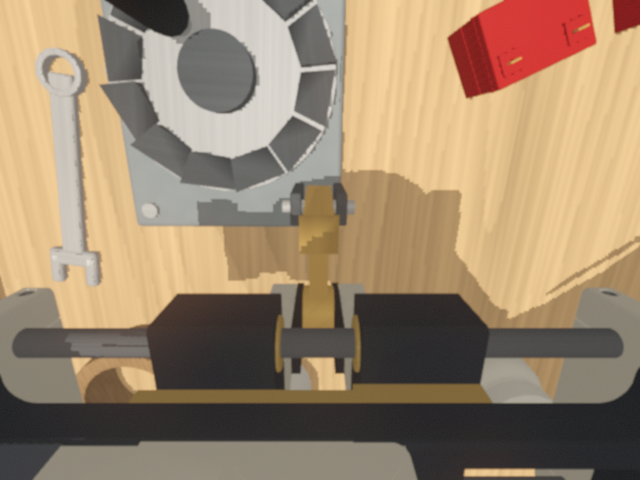

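The pawl is over past its pivot, with the disc in the jaws. Releasing, rising and looking.

jog_arm:
  motion:
    - {"dx": 0,"dy": 0,"dz": 0,"twist": 0}
    - {"dx": 0,"dy": 0,"dz": 0,"twist": 0}
    - {"dx": 0,"dy": 0,"dz": 0,"twist": 0}
    - {"dx": -0.02,"dy": 0,"dz": 0,"twist": 0}
    - {"dx": -0.05,"dy": 0,"dz": 0,"twist": 0}
    - {"dx": -0.08,"dy": 0,"dz": 0,"twist": 0}
    - {"dx": -0.12,"dy": 0,"dz": 0,"twist": 0}
    - {"dx": -0.14,"dy": 0,"dz": 0,"twist": 0}
    - {"dx": -0.14,"dy": 0,"dz": 0,"twist": 0}
    - {"dx": -0.14,"dy": 0,"dz": 0,"twist": 0}
  gripper: 0.05

```text
t: 6.17
eef_pos: [0.5621, 0.2281, 0.2584]
ee_rot: [-2.496, 1.567, 0.676]
force: [0.4, -0.7, -0.6]
width: 0.0501
```

Run:
```python
from h import *
m,f=snap('wrist','w6.png');go([.64,.0895,.18],1.7)
m,f=snap('scene');crop(f,290,200,450,340,4,'s6.png')
```

```text
t 6.22 pos [0.5614 0.2277 0.2568] jaw -178.29 xaxis [ 0.001  0.001 -1.   ] q1 0.71 q6 -0.68 w 0.0497 F [-0.1  0.4 -1.4]
dx 0.0768 dy 0.1406 dz -0.0744 twist 0.01 (or -179.99)
```

View pics/w6.png

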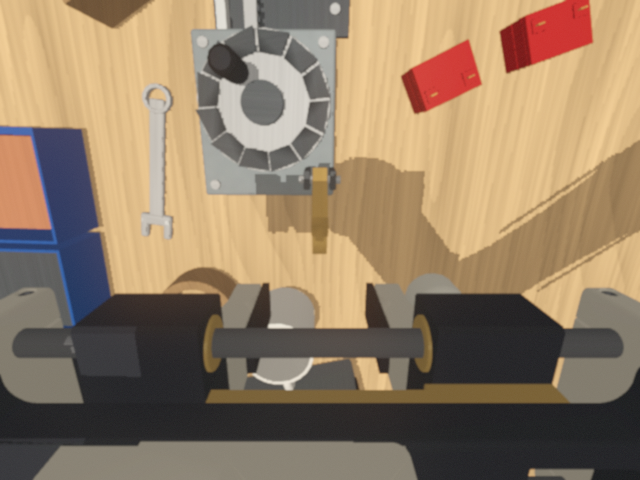

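View pics/s6.png

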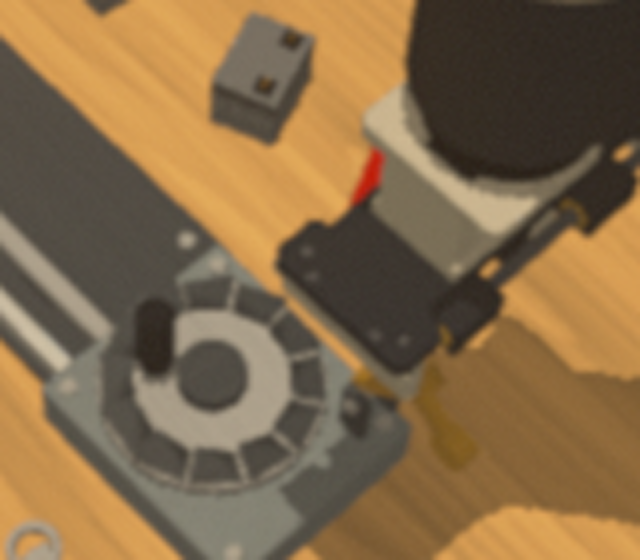

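The pawl is at rest beyond the pivot at (318,210) in the wrist view. On to the knob.

jog_arm:
  motion:
    - {"dx": 0.03,"dy": 0.1403,"dz": -0.0734,"twist": 0}
    - {"dx": 0.03,"dy": 0.1403,"dz": -0.0734,"twist": 0}
    - {"dx": 0.03,"dy": 0.1403,"dz": -0.0734,"twist": 0}
    - {"dx": 0.03,"dy": 0.1403,"dz": -0.0734,"twist": 0}
    - {"dx": 0.03,"dy": 0.1403,"dz": -0.0734,"twist": 0}
    - {"dx": 0.03,"dy": 0.1403,"dz": -0.0734,"twist": 0}
    - {"dx": 0.05,"dy": 0.1403,"dz": -0.0734,"twist": 0}
    - {"dx": 0.08,"dy": 0.1403,"dz": -0.0734,"twist": 0}
    - {"dx": 0.11,"dy": 0.1403,"dz": -0.0734,"twist": 0}
    - {"dx": 0.13,"dy": 0.1403,"dz": -0.0734,"twist": 0}
    - {"dx": 0.152,"dy": 0.1403,"dz": -0.0734,"twist": 0}
    - {"dx": 0.152,"dy": 0.1403,"dz": -0.0734,"twist": 0}
    - {"dx": 0.152,"dy": 0.1403,"dz": -0.0734,"twist": 0}

```text
t: 7.35
eef_pos: [0.6379, 0.0899, 0.1035]
ee_rot: [0.435, 1.567, -2.676]
force: [1.4, -0.2, -0.1]
width: 0.0497
```

jog_arm:
  motion:
    - {"dx": 0,"dy": 0,"dz": 0,"twist": 0}
    - {"dx": 0,"dy": 0,"dz": 0,"twist": 0}
    - {"dx": 0,"dy": 0,"dz": 0,"twist": 0}
    - {"dx": 0,"dy": 0,"dz": 0,"twist": 0}
    - {"dx": 0,"dy": 0,"dz": 0,"twist": 0}
  gripper: 0.0
  newtons: 15

```text
t: 7.77
eef_pos: [0.6393, 0.0896, 0.1055]
ee_rot: [-2.752, 1.569, 0.419]
force: [-0.0, 0.3, 1.0]
width: 0.0224
```

Run:
```python
from h import *
m,f=snap('wrist','w7.png');go([.639,.0898,.104],1.7)
m,f=snap('scene');crop(f,290,200,450,340,4,'s7.png')
```

```text
t 7.82 pos [0.6394 0.0896 0.1055] jaw -178.27 xaxis [ 0.001  0.    -1.   ] q1 0.44 q6 -0.41 w 0.0216 F [-0.9  0.2  2.8]
dx 0.0015 dy -0.0002 dz 0.0004 twist 0.03 (or -179.97)
```

View pics/w7.png

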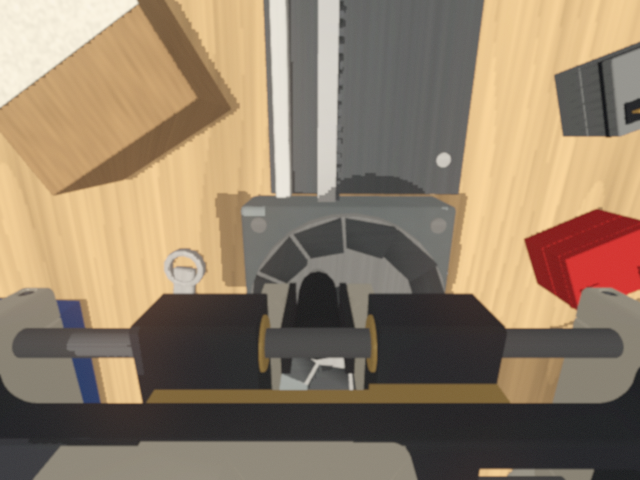

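Run:
```python
import numpy as np
def c(p0,steps,r=.0325):
    for s in steps:
        a=np.radians(p0);b=np.radians(p0-s);print(s,'"dy": %.4f, "dz": %.4f'%(-r*(np.sin(b)-np.sin(a)),-r*(np.cos(b)-np.cos(a))))
c(-53.1,[7,18,30,42,54,66,78,90,102,114,126,135])
```

```text
7 "dy": 0.0022, "dz": 0.0033
18 "dy": 0.0048, "dz": 0.0090
30 "dy": 0.0063, "dz": 0.0156
42 "dy": 0.0064, "dz": 0.0224
54 "dy": 0.0051, "dz": 0.0291
66 "dy": 0.0024, "dz": 0.0353
78 "dy": -0.0015, "dz": 0.0409
90 "dy": -0.0065, "dz": 0.0455
102 "dy": -0.0123, "dz": 0.0490
114 "dy": -0.0187, "dz": 0.0512
126 "dy": -0.0255, "dz": 0.0520
135 "dy": -0.0306, "dz": 0.0517
```

jog_arm:
  motion:
    - {"dx": 0,"dy": 0.0022,"dz": 0.0033,"twist": 0}
    - {"dx": 0,"dy": 0.0048,"dz": 0.009,"twist": 0}
    - {"dx": 0,"dy": 0.0063,"dz": 0.0156,"twist": 0}
    - {"dx": 0,"dy": 0.0064,"dz": 0.0224,"twist": 0}
    - {"dx": 0,"dy": 0.0051,"dz": 0.0291,"twist": 0}
    - {"dx": 0,"dy": 0.0024,"dz": 0.0353,"twist": 0}
    - {"dx": 0,"dy": -0.0015,"dz": 0.0409,"twist": 0}
    - {"dx": 0,"dy": -0.0065,"dz": 0.0455,"twist": 0}
    - {"dx": 0,"dy": -0.0123,"dz": 0.049,"twist": 0}
    - {"dx": 0,"dy": -0.0187,"dz": 0.0512,"twist": 0}
    - {"dx": 0,"dy": -0.0255,"dz": 0.052,"twist": 0}
    - {"dx": 0,"dy": -0.0306,"dz": 0.0517,"twist": 0}
    - {"dx": 0,"dy": -0.0306,"dz": 0.0517,"twist": 0}

```text
t: 8.95
eef_pos: [0.587, 0.1182, 0.1058]
ee_rot: [2.563, 1.569, -0.548]
force: [-0.4, -3.1, 7.0]
width: 0.0214
```

Run:
```python
from h import *
m,f=snap('wrist','w8.png');go([.639,.0898,.104],1.7)
m,f=snap('top');crop(f,240,170,440,270,4,'t8.png')
def c(p0,steps,r=.0325):
    for s in steps:
        a=np.radians(p0);b=np.radians(p0-s);print(s,'"dy": %.4f, "dz": %.4f'%(-r*(np.sin(b)-np.sin(a)),-r*(np.cos(b)-np.cos(a))))
c(-53.1-135,[7,18,30,42,54,66,78,90,102,114,126,135,140,144])
```

```text
t 9.00 pos [0.5869 0.1181 0.1058] jaw -178.27 xaxis [ 0.001 -0.001 -1.   ] q1 0.53 q6 -0.50 w 0.0214 F [ 0.6 -2.9  6.7]
dx 0.0019 dy 0.0299 dz -0.0512 twist 0.03 (or -179.97)
7 "dy": -0.0039, "dz": -0.0008
18 "dy": -0.0097, "dz": -0.0030
30 "dy": -0.0155, "dz": -0.0066
42 "dy": -0.0204, "dz": -0.0113
54 "dy": -0.0241, "dz": -0.0170
66 "dy": -0.0267, "dz": -0.0233
78 "dy": -0.0278, "dz": -0.0300
90 "dy": -0.0276, "dz": -0.0368
102 "dy": -0.0259, "dz": -0.0433
114 "dy": -0.0230, "dz": -0.0494
126 "dy": -0.0188, "dz": -0.0548
135 "dy": -0.0149, "dz": -0.0582
140 "dy": -0.0126, "dz": -0.0598
144 "dy": -0.0106, "dz": -0.0609
```

View pics/w8.png

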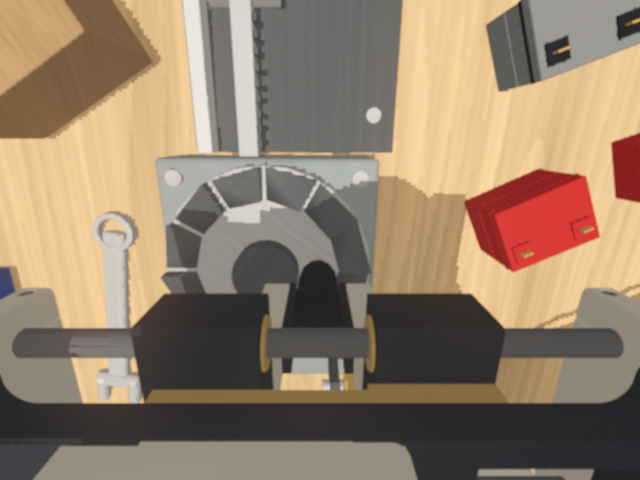

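View pics/t8.png

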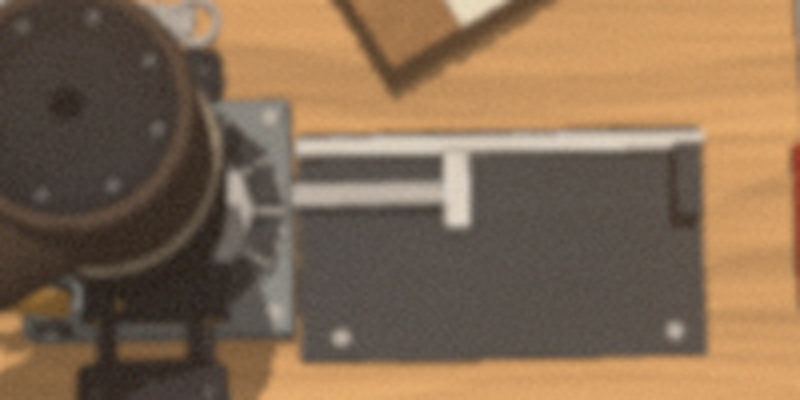

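jog_arm:
  motion:
    - {"dx": 0,"dy": -0.0039,"dz": -0.0008,"twist": 0}
    - {"dx": 0,"dy": -0.0097,"dz": -0.003,"twist": 0}
    - {"dx": 0,"dy": -0.0155,"dz": -0.0066,"twist": 0}
    - {"dx": 0,"dy": -0.0204,"dz": -0.0113,"twist": 0}
    - {"dx": 0,"dy": -0.0241,"dz": -0.017,"twist": 0}
    - {"dx": 0,"dy": -0.0267,"dz": -0.0233,"twist": 0}
    - {"dx": 0,"dy": -0.0278,"dz": -0.03,"twist": 0}
    - {"dx": 0,"dy": -0.0276,"dz": -0.0368,"twist": 0}
    - {"dx": 0,"dy": -0.0259,"dz": -0.0433,"twist": 0}
    - {"dx": 0,"dy": -0.023,"dz": -0.0494,"twist": 0}
    - {"dx": 0,"dy": -0.0188,"dz": -0.0548,"twist": 0}
    - {"dx": 0,"dy": -0.0149,"dz": -0.0582,"twist": 0}
    - {"dx": 0,"dy": -0.0126,"dz": -0.0598,"twist": 0}
    - {"dx": 0,"dy": -0.0126,"dz": -0.0598,"twist": 0}
    - {"dx": 0,"dy": -0.0126,"dz": -0.0598,"twist": 0}

```text
t: 10.3
eef_pos: [0.6234, 0.1335, 0.1006]
ee_rot: [0.048, 1.531, -3.069]
force: [-77.4, 27.3, 41.9]
width: 0.0877
```

Run:
```python
from h import *
m,f=snap('wrist','w9.png');go([.639,.0898,.104],1.7)
m,f=snap('top');crop(f,240,170,440,270,4,'t9.png')
```

```text
t 10.35 pos [0.6234 0.1334 0.1006] jaw -178.58 xaxis [-0.039 -0.003 -0.999] q1 0.51 q6 -0.47 w 0.0880 F [-77.2  26.7  41.9]
dx -0.0039 dy 0.0440 dz -0.0144 twist -0.28 (or 179.72)
```

View pics/w9.png

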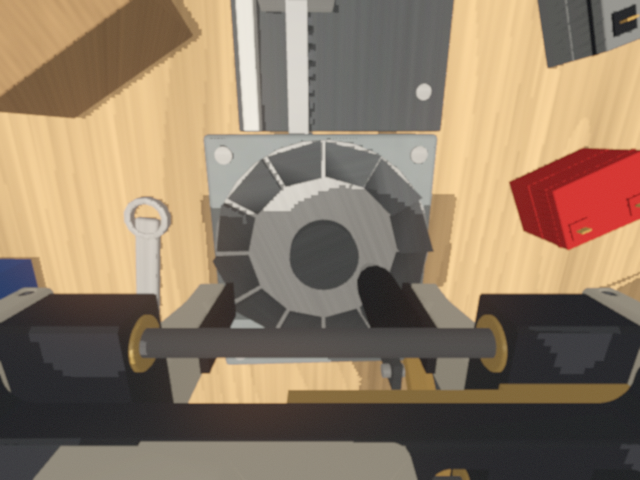

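View pics/t9.png

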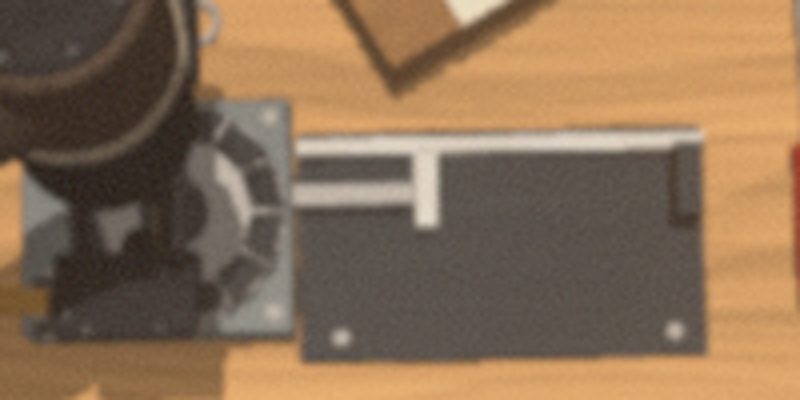

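The fingers slipped along the knob and then jammed against it, with the follower only partly back at crop x 427. I'll relieve the force gently and rise clear, then redo the turn with the jaws along the tangent.

jog_arm:
  motion:
    - {"dx": 0,"dy": 0,"dz": 0.012,"twist": 0}
    - {"dx": 0,"dy": 0,"dz": 0.024,"twist": 0}
    - {"dx": 0,"dy": 0,"dz": 0.036,"twist": 0}
    - {"dx": 0,"dy": 0,"dz": 0.045,"twist": 0}
    - {"dx": 0,"dy": 0,"dz": 0.045,"twist": 0}
  gripper: 0.0876

```text
t: 10.82
eef_pos: [0.5992, 0.1314, 0.1049]
ee_rot: [-0.135, 1.57, 3.037]
force: [-0.3, -0.3, -0.7]
width: 0.0875
```

Run:
```python
from h import *
m,f=snap('wrist','w10.png');go([.639,.0898,.104],1.7)
```

```text
t 10.87 pos [0.6003 0.1315 0.105 ] jaw -178.26 xaxis [ 0.  0. -1.] q1 0.53 q6 -0.50 w 0.0879 F [0.4 0.6 1.3]
dx 0.0010 dy 0.0429 dz -0.0374 twist 0.04 (or -179.96)
```

View pics/w10.png

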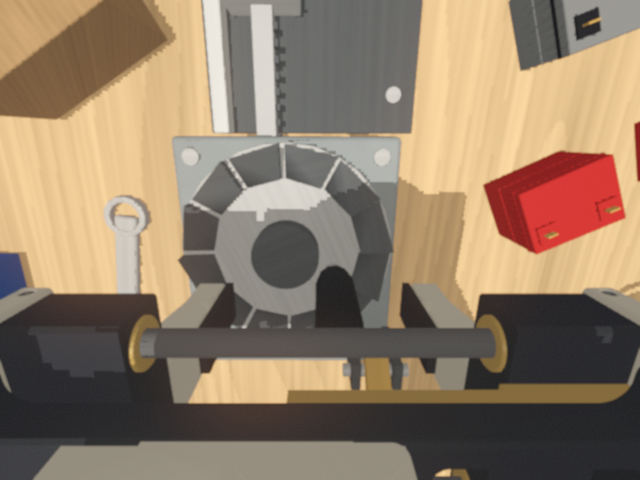

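jog_arm:
  motion:
    - {"dx": -0.04,"dy": 0,"dz": 0,"twist": 0}
    - {"dx": -0.08,"dy": 0,"dz": 0,"twist": 0}
    - {"dx": -0.12,"dy": -0.03,"dz": 0,"twist": 0}
    - {"dx": -0.14,"dy": -0.06,"dz": 0,"twist": 0}
    - {"dx": -0.14,"dy": -0.09,"dz": 0,"twist": 0}
    - {"dx": -0.14,"dy": -0.09,"dz": 0,"twist": 0}
    - {"dx": -0.14,"dy": -0.09,"dz": 0,"twist": 0}

```text
t: 11.45
eef_pos: [0.5985, 0.223, 0.2447]
ee_rot: [-2.332, 1.57, 0.841]
force: [-0.5, -0.9, -0.3]
width: 0.0873
```

Run:
```python
from h import *
m,f=snap('wrist');go([.639,.0898,.104],1.7);crop(f,200,20,440,260,2.5,'w11.png')
import pickle;pickle.dump(m,open('m11.pkl','wb'))
```

```text
t 11.50 pos [0.5983 0.2219 0.2442] jaw -178.23 xaxis [-0. -0. -1.] q1 0.66 q6 -0.63 w 0.0877 F [ 0.8 -0.5 -0.4]
dx 0.1402 dy 0.1332 dz -0.0367 twist 0.07 (or -179.93)
```

View pics/w11.png

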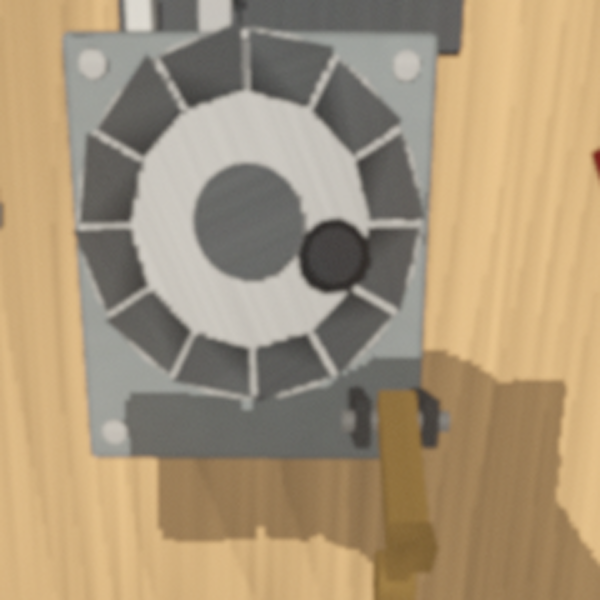

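The knob top is at (334,122) and the wheel centre at (299,108).

Run:
```python
from h import *
import pickle;m=pickle.load(open('m11.pkl','rb'))
k=unproj(m,334,122.2,.13);w=unproj(m,299.1,108.3,.06);print(k,w)
axis=np.array([.6187,.1158]);d=k[:2]-axis;r=np.hypot(*d);a=np.degrees(np.arctan2(d[1],d[0]))-1.7;print(r,a,(-53.1-a)%360*np.pi/180)
```

```text
[0.58951697 0.12976992 0.13      ] [0.61944892 0.11573747 0.06      ]
0.03235440960586281 152.71955574424766 2.6909563944504566
```

Run:
```python
from h import *
go([.5895,.1298,.104],64.4)
# arc with twist after grasp: tool axes at jaw -115.6
R=.0324;p0=np.radians(152.7)
# rack-> tool: tool z at world angle -115.6 => rack angle -117.3 ; tool y = +90 => -27.3
z=np.array([np.cos(np.radians(-117.3)),np.sin(np.radians(-117.3))]);y=np.array([np.cos(np.radians(-27.3)),np.sin(np.radians(-27.3))])
for s in [3,8,14,21,28,35,42,49,56,63,70,77,84,91,98,105,112,118,121,123]:
    p=p0-np.radians(s);d=R*np.array([np.cos(p)-np.cos(p0),np.sin(p)-np.sin(p0)])
    print('{"dx": 0, "dy": %.4f, "dz": %.4f, "twist": %d},'%(d@y,d@z,s),end=' ')
```

```text
t 11.50 pos [0.5983 0.2219 0.2442] jaw -178.23 xaxis [-0. -0. -1.] q1 0.66 q6 -0.63 w 0.0877 F [ 0.8 -0.5 -0.4]
dx 0.1403 dy 0.0917 dz 0.0115 twist -62.63 (or 117.37)
{"dx": 0, "dy": 0.0000, "dz": -0.0017, "twist": 3}, {"dx": 0, "dy": 0.0003, "dz": -0.0045, "twist": 8}, {"dx": 0, "dy": 0.0010, "dz": -0.0078, "twist": 14}, {"dx": 0, "dy": 0.0022, "dz": -0.0116, "twist": 21}, {"dx": 0, "dy": 0.0038, "dz": -0.0152, "twist": 28}, {"dx": 0, "dy": 0.0059, "dz": -0.0186, "twist": 35}, {"dx": 0, "dy": 0.0083, "dz": -0.0217, "twist": 42}, {"dx": 0, "dy": 0.0111, "dz": -0.0245, "twist": 49}, {"dx": 0, "dy": 0.0143, "dz": -0.0269, "twist": 56}, {"dx": 0, "dy": 0.0177, "dz": -0.0289, "twist": 63}, {"dx": 0, "dy": 0.0213, "dz": -0.0304, "twist": 70}, {"dx": 0, "dy": 0.0251, "dz": -0.0316, "twist": 77}, {"dx": 0, "dy": 0.0290, "dz": -0.0322, "twist": 84}, {"dx": 0, "dy": 0.0330, "dz": -0.0324, "twist": 91}, {"dx": 0, "dy": 0.0369, "dz": -0.0321, "twist": 98}, {"dx": 0, "dy": 0.0408, "dz": -0.0313, "twist": 105}, {"dx": 0, "dy": 0.0445, "dz": -0.0300, "twist": 112}, {"dx": 0, "dy": 0.0476, "dz": -0.0286, "twist": 118}, {"dx": 0, "dy": 0.0491, "dz": -0.0278, "twist": 121}, {"dx": 0, "dy": 0.0500, "dz": -0.0272, "twist": 123},
```

jog_arm:
  motion:
    - {"dx": 0.03,"dy": 0.0917,"dz": 0.0115,"twist": -62.6}
    - {"dx": 0.03,"dy": 0.0917,"dz": 0.0115,"twist": -62.6}
    - {"dx": 0.03,"dy": 0.0917,"dz": 0.0115,"twist": -62.6}
    - {"dx": 0.03,"dy": 0.0917,"dz": 0.0115,"twist": -62.6}
    - {"dx": 0.03,"dy": 0.0917,"dz": 0.0115,"twist": -62.6}
    - {"dx": 0.03,"dy": 0.0917,"dz": 0.0115,"twist": -62.6}
    - {"dx": 0.03,"dy": 0.0917,"dz": 0.0115,"twist": -62.6}
    - {"dx": 0.03,"dy": 0.0917,"dz": 0.0115,"twist": -62.6}
    - {"dx": 0.03,"dy": 0.0917,"dz": 0.0115,"twist": -62.6}
    - {"dx": 0.03,"dy": 0.0917,"dz": 0.0115,"twist": -62.6}
    - {"dx": 0.06,"dy": 0.0917,"dz": 0.0115,"twist": -62.6}
    - {"dx": 0.09,"dy": 0.0917,"dz": 0.0115,"twist": -62.6}
    - {"dx": 0.12,"dy": 0.0917,"dz": 0.0115,"twist": -62.6}
    - {"dx": 0.1403,"dy": 0.0917,"dz": 0.0115,"twist": -62.6}
    - {"dx": 0.1403,"dy": 0.0917,"dz": 0.0115,"twist": -62.6}
    - {"dx": 0.1403,"dy": 0.0917,"dz": 0.0115,"twist": -62.6}
  gripper: 0.05

```text
t: 12.83
eef_pos: [0.589, 0.1285, 0.1035]
ee_rot: [-0.477, 1.568, -2.499]
force: [0.3, -0.6, 0.2]
width: 0.05
```

jog_arm:
  motion:
    - {"dx": 0,"dy": 0,"dz": 0,"twist": 0}
    - {"dx": 0,"dy": 0,"dz": 0,"twist": 0}
    - {"dx": 0,"dy": 0,"dz": 0,"twist": 0}
    - {"dx": 0,"dy": 0,"dz": 0,"twist": 0}
    - {"dx": 0,"dy": 0,"dz": 0,"twist": 0}
  gripper: 0.0
  newtons: 25

```text
t: 13.25
eef_pos: [0.5897, 0.1298, 0.1053]
ee_rot: [2.562, 1.569, 0.543]
force: [2.5, 3.6, 1.1]
width: 0.022
```

Run:
```python
from h import *
m,f=snap('wrist','w12.png');go([.5895,.1298,.104],64.4)
```

```text
t 13.30 pos [0.5898 0.1299 0.1053] jaw -115.67 xaxis [ 0.002  0.001 -1.   ] q1 0.54 q6 0.58 w 0.0211 F [-0.3  1.   3.6]
dx 0.0013 dy -0.0002 dz 0.0003 twist -0.07 (or 179.93)
```

View pics/w12.png

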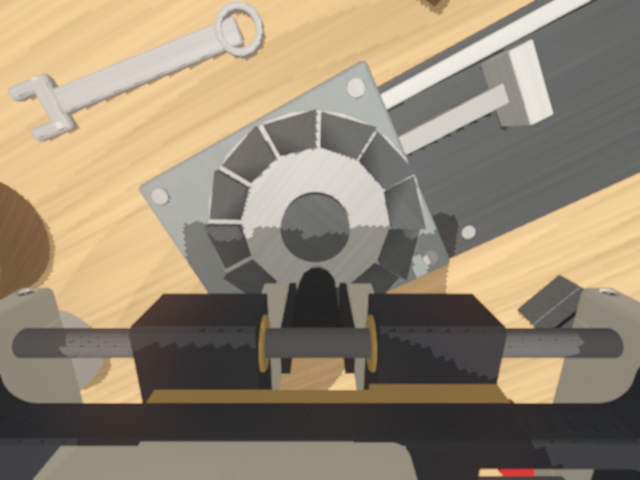

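Gripped. Turning with the hand following, 70° first.

jog_arm:
  motion:
    - {"dx": 0,"dy": 0.0,"dz": -0.0017,"twist": 3}
    - {"dx": 0,"dy": 0.0003,"dz": -0.0045,"twist": 8}
    - {"dx": 0,"dy": 0.001,"dz": -0.0078,"twist": 14}
    - {"dx": 0,"dy": 0.0022,"dz": -0.0116,"twist": 21}
    - {"dx": 0,"dy": 0.0038,"dz": -0.0152,"twist": 28}
    - {"dx": 0,"dy": 0.0059,"dz": -0.0186,"twist": 35}
    - {"dx": 0,"dy": 0.0083,"dz": -0.0217,"twist": 42}
    - {"dx": 0,"dy": 0.0111,"dz": -0.0245,"twist": 49}
    - {"dx": 0,"dy": 0.0143,"dz": -0.0269,"twist": 56}
    - {"dx": 0,"dy": 0.0177,"dz": -0.0289,"twist": 63}
    - {"dx": 0,"dy": 0.0213,"dz": -0.0304,"twist": 70}
    - {"dx": 0,"dy": 0.0213,"dz": -0.0304,"twist": 70}

```text
t: 14.3
eef_pos: [0.6218, 0.149, 0.1053]
ee_rot: [-1.699, 1.569, 1.336]
force: [-7.1, 6.0, 9.3]
width: 0.0212
```

Run:
```python
from h import *
m,f=snap('wrist','w13.png');go()
R=.0324;p0=np.radians(82.7);z0=np.radians(-117.3-70)
z=np.array([np.cos(z0),np.sin(z0)]);y=np.array([-np.sin(z0),np.cos(z0)])
for s in [3,8,14,21,28,35,42,48,52,54]:
    p=p0-np.radians(s);d=R*np.array([np.cos(p)-np.cos(p0),np.sin(p)-np.sin(p0)])
    print('{"dx": 0, "dy": %.4f, "dz": %.4f, "twist": %d},'%(d@y,d@z,s),end=' ')
```

```text
t 14.35 pos [0.6215 0.149  0.1053] jaw 174.19 xaxis [ 0.     0.002 -1.   ] q1 0.54 q6 -0.64 w 0.0211 F [-6.9  6.5  7.3]
dx 0.0000 dy 0.0000 dz 0.0000
{"dx": 0, "dy": 0.0000, "dz": -0.0017, "twist": 3}, {"dx": 0, "dy": 0.0003, "dz": -0.0045, "twist": 8}, {"dx": 0, "dy": 0.0010, "dz": -0.0078, "twist": 14}, {"dx": 0, "dy": 0.0022, "dz": -0.0116, "twist": 21}, {"dx": 0, "dy": 0.0038, "dz": -0.0152, "twist": 28}, {"dx": 0, "dy": 0.0059, "dz": -0.0186, "twist": 35}, {"dx": 0, "dy": 0.0083, "dz": -0.0217, "twist": 42}, {"dx": 0, "dy": 0.0107, "dz": -0.0241, "twist": 48}, {"dx": 0, "dy": 0.0125, "dz": -0.0255, "twist": 52}, {"dx": 0, "dy": 0.0134, "dz": -0.0262, "twist": 54},
```

View pics/w13.png

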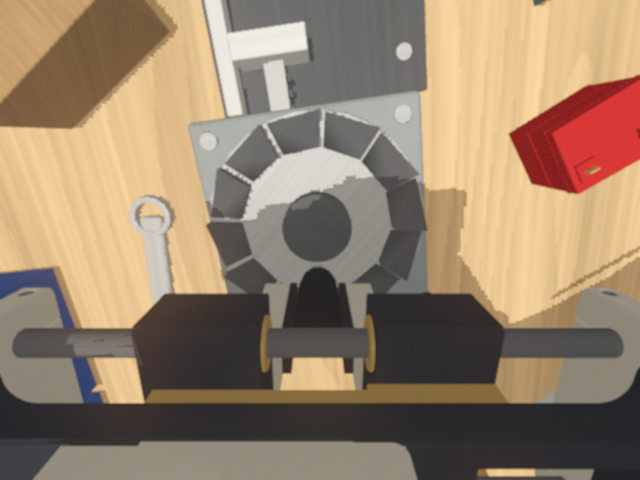

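The wheel follows well and the follower moves back. Doing the remaining ~52°.

jog_arm:
  motion:
    - {"dx": 0,"dy": 0.0,"dz": -0.0017,"twist": 3}
    - {"dx": 0,"dy": 0.0003,"dz": -0.0045,"twist": 8}
    - {"dx": 0,"dy": 0.001,"dz": -0.0078,"twist": 14}
    - {"dx": 0,"dy": 0.0022,"dz": -0.0116,"twist": 21}
    - {"dx": 0,"dy": 0.0038,"dz": -0.0152,"twist": 28}
    - {"dx": 0,"dy": 0.0059,"dz": -0.0186,"twist": 35}
    - {"dx": 0,"dy": 0.0083,"dz": -0.0217,"twist": 42}
    - {"dx": 0,"dy": 0.0107,"dz": -0.0241,"twist": 48}
    - {"dx": 0,"dy": 0.0121,"dz": -0.0251,"twist": 51}
    - {"dx": 0,"dy": 0.0121,"dz": -0.0251,"twist": 51}

```text
t: 15.18
eef_pos: [0.6438, 0.1365, 0.1052]
ee_rot: [-0.258, 1.567, 1.892]
force: [-12.9, 15.6, 9.1]
width: 0.0213
```

Run:
```python
from h import *
m,f=snap('wrist','w14.png');go()
st=arm.get_state();d=st['eef_pos'][:2]-np.array([.6187,.1158]);print(np.hypot(*d),np.degrees(np.arctan2(d[1],d[0]))-1.7)
m,f=snap('top');crop(f,240,170,440,270,4,'t14.png')
```

```text
t 15.23 pos [0.6438 0.1365 0.1052] jaw 123.31 xaxis [-0.001  0.004 -1.   ] q1 0.50 q6 -1.49 w 0.0214 F [-12.4  14.9   8.9]
dx 0.0000 dy 0.0000 dz 0.0000
0.0325466957785327 37.79668653345937
```

View pics/w14.png

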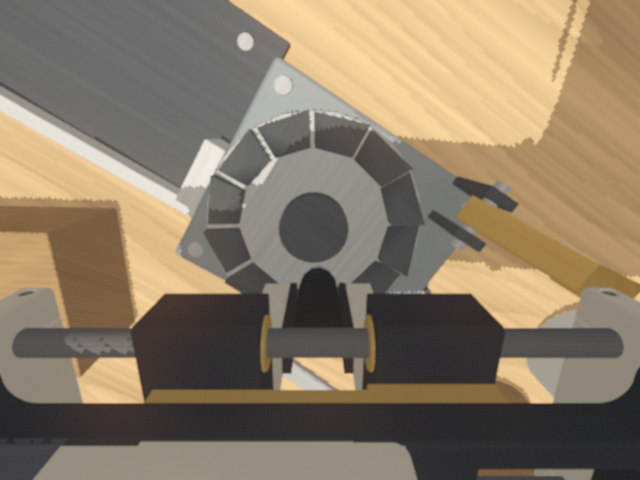

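View pics/t14.png

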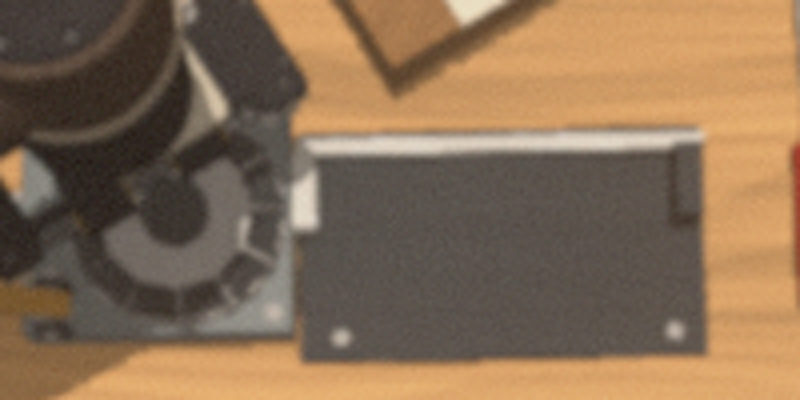

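jog_arm:
  motion:
    - {"dx": 0,"dy": 0.0002,"dz": -0.0015,"twist": 2}
    - {"dx": 0,"dy": 0.0004,"dz": -0.003,"twist": 3}
    - {"dx": 0,"dy": 0.0004,"dz": -0.003,"twist": 3}
    - {"dx": 0,"dy": 0.0004,"dz": -0.003,"twist": 3}

```text
t: 15.62
eef_pos: [0.6435, 0.1361, 0.1051]
ee_rot: [-0.072, 1.564, 2.03]
force: [-21.3, 26.7, 13.0]
width: 0.0216
```

Run:
```python
from h import *
go()
st=arm.get_state();d=st['eef_pos'][:2]-np.array([.6187,.1158]);print(np.hypot(*d),np.degrees(np.arctan2(d[1],d[0]))-1.7)
```

```text
t 15.62 pos [0.6435 0.1361 0.1051] jaw 120.39 xaxis [-0.003  0.006 -1.   ] q1 0.50 q6 -1.54 w 0.0216 F [-21.3  26.7  13. ]
dx 0.0000 dy 0.0000 dz 0.0000
0.0320437704635203 37.644898268506324
```

At the hard stop: no further motion as the force rises. Relaxing, opening, rising, and going to view the pawl.

jog_arm:
  motion:
    - {"dx": 0,"dy": 0,"dz": 0.005,"twist": 0}
    - {"dx": 0,"dy": 0,"dz": 0.005,"twist": 0}
    - {"dx": 0,"dy": 0,"dz": 0.005,"twist": 0}

```text
t: 15.87
eef_pos: [0.6433, 0.1364, 0.1051]
ee_rot: [-0.2, 1.569, 1.901]
force: [-9.2, 8.8, 8.7]
width: 0.0214
```

jog_arm:
  motion:
    - {"dx": 0,"dy": 0,"dz": 0,"twist": 0}
    - {"dx": 0,"dy": 0,"dz": 0,"twist": 0}
    - {"dx": 0,"dy": 0,"dz": 0,"twist": 0}
    - {"dx": -0.03,"dy": 0,"dz": 0,"twist": 0}
    - {"dx": -0.07,"dy": 0,"dz": 0,"twist": 0}
    - {"dx": -0.11,"dy": 0,"dz": 0,"twist": 0}
    - {"dx": -0.13,"dy": 0,"dz": 0,"twist": -5}
    - {"dx": -0.13,"dy": 0,"dz": 0,"twist": -61}
    - {"dx": -0.13,"dy": 0,"dz": 0,"twist": -61}
    - {"dx": -0.13,"dy": 0,"dz": 0,"twist": -61}
    - {"dx": -0.13,"dy": 0,"dz": 0,"twist": -61}
    - {"dx": -0.13,"dy": 0,"dz": 0,"twist": -61}
    - {"dx": -0.13,"dy": 0,"dz": 0,"twist": -61}
    - {"dx": -0.13,"dy": 0,"dz": 0,"twist": -61}
    - {"dx": -0.13,"dy": 0,"dz": 0,"twist": -61}
    - {"dx": -0.13,"dy": 0,"dz": 0,"twist": -61}
    - {"dx": -0.13,"dy": 0,"dz": 0,"twist": -61}
  gripper: 0.05

```text
t: 17.28
eef_pos: [0.6444, 0.1343, 0.2341]
ee_rot: [0.943, 1.57, -2.179]
force: [-0.8, -0.0, -0.2]
width: 0.0497
```

Run:
```python
from h import *
go([.561,.29,.24],1.7)
m,f=snap('top');crop(f,240,170,440,270,4,'t15.png')
```

```text
t 17.28 pos [0.6444 0.1343 0.2341] jaw -178.90 xaxis [-0. -0. -1.] q1 0.50 q6 -0.48 w 0.0497 F [-0.8 -0.  -0.2]
dx -0.0059 dy -0.1573 dz 0.0804 twist -0.60 (or 179.40)
```

View pics/t15.png

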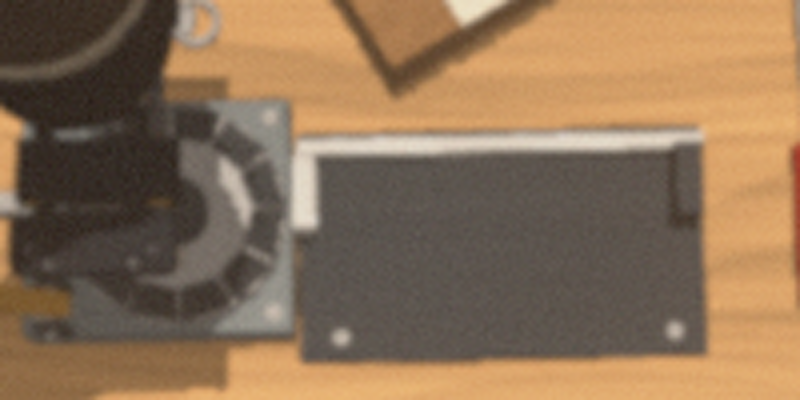

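jog_arm:
  motion:
    - {"dx": -0.006,"dy": -0.187,"dz": 0.08,"twist": -0.6}
    - {"dx": -0.006,"dy": -0.187,"dz": 0.08,"twist": -0.6}
    - {"dx": -0.006,"dy": -0.187,"dz": 0.08,"twist": -0.6}
    - {"dx": -0.006,"dy": -0.187,"dz": 0.08,"twist": -0.6}
    - {"dx": -0.006,"dy": -0.187,"dz": 0.08,"twist": -0.6}
    - {"dx": -0.006,"dy": -0.187,"dz": 0.08,"twist": -0.6}
    - {"dx": -0.006,"dy": -0.187,"dz": 0.08,"twist": -0.6}
    - {"dx": -0.006,"dy": -0.187,"dz": 0.08,"twist": -0.6}
    - {"dx": -0.006,"dy": -0.187,"dz": 0.08,"twist": -0.6}

```text
t: 18.08
eef_pos: [0.5603, 0.319, 0.2403]
ee_rot: [1.143, 1.57, -1.967]
force: [-0.4, -0.3, 0.1]
width: 0.05
```

Run:
```python
from h import *
m,f=snap('wrist','w16.png');go([.561,.243,.09],1.7)
import pickle;pickle.dump(m,open('m16.pkl','wb'))
print(proj(m,[.561,.243,.0964]),proj(m,[.5625,.185,.08]))
```

```text
t 18.13 pos [0.5604 0.3188 0.2403] jaw -178.21 xaxis [-0. -0. -1.] q1 0.82 q6 -0.79 w 0.0502 F [ 0.1  0.  -0.9]
dx 0.1503 dy 0.0757 dz 0.0018 twist 0.09 (or -179.91)
[319.83232526 145.11590655] [320.16023759  72.68307661]
```

View pics/w16.png

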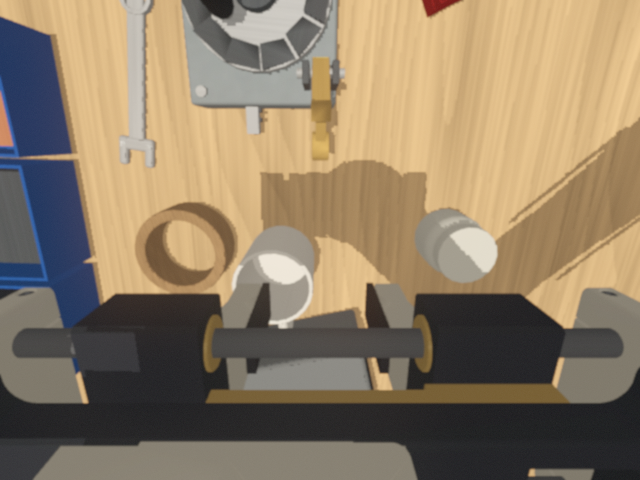

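The pawl disc is at about (320,147), as predicted. Descending on it.

jog_arm:
  motion:
    - {"dx": 0.03,"dy": 0.0757,"dz": 0.0005,"twist": 0}
    - {"dx": 0.03,"dy": 0.0757,"dz": 0.0005,"twist": 0}
    - {"dx": 0.05,"dy": 0.0757,"dz": 0.0005,"twist": 0}
    - {"dx": 0.08,"dy": 0.0757,"dz": 0.0005,"twist": 0}
    - {"dx": 0.11,"dy": 0.0757,"dz": 0.0005,"twist": 0}
    - {"dx": 0.14,"dy": 0.0757,"dz": 0.0005,"twist": 0}
    - {"dx": 0.15,"dy": 0.0757,"dz": 0.0005,"twist": 0}
    - {"dx": 0.15,"dy": 0.0757,"dz": 0.0005,"twist": 0}
    - {"dx": 0.15,"dy": 0.0757,"dz": 0.0005,"twist": 0}

```text
t: 18.88
eef_pos: [0.5627, 0.2437, 0.091]
ee_rot: [1.818, 1.57, -1.291]
force: [0.8, -0.2, 0.9]
width: 0.05
```

jog_arm:
  motion:
    - {"dx": 0,"dy": 0,"dz": 0,"twist": 0}
    - {"dx": 0,"dy": 0,"dz": 0,"twist": 0}
    - {"dx": 0,"dy": 0,"dz": 0,"twist": 0}
    - {"dx": 0,"dy": 0,"dz": 0,"twist": 0}
    - {"dx": 0,"dy": 0,"dz": 0,"twist": 0}
    - {"dx": 0,"dy": 0,"dz": 0,"twist": 0}
  gripper: 0.0
  newtons: 15

```text
t: 19.38
eef_pos: [0.5618, 0.2443, 0.0907]
ee_rot: [-1.334, 1.57, 1.841]
force: [-12.7, 3.9, 5.2]
width: 0.0155
```

Run:
```python
from h import *
m,f=snap('wrist','w17.png');go([.561,.243,.09],1.7)
for d in [2.27,2.1,1.9,1.7,1.5,1.3,1.1,.9,.7,.5,.35,.2]:
    a=np.radians(145.8)-d;a0=np.radians(145.8)-2.27
    print(d,'{"dx": %.4f, "dy": %.4f, "dz": 0, "twist": 0}'%(-.0605*(np.sin(a)-np.sin(a0)),-.0605*(np.cos(a)-np.cos(a0))))
```

```text
t 19.43 pos [0.5607 0.2444 0.0906] jaw -178.11 xaxis [-0.002  0.    -1.   ] q1 0.73 q6 -0.69 w 0.0135 F [-6.6  1.2 10.5]
dx 0.0006 dy 0.0014 dz -0.0003 twist 0.19 (or -179.81)
2.27 {"dx": -0.0000, "dy": -0.0000, "dz": 0, "twist": 0}
2.1 {"dx": -0.0096, "dy": 0.0036, "dz": 0, "twist": 0}
1.9 {"dx": -0.0199, "dy": 0.0099, "dz": 0, "twist": 0}
1.7 {"dx": -0.0288, "dy": 0.0181, "dz": 0, "twist": 0}
1.5 {"dx": -0.0359, "dy": 0.0279, "dz": 0, "twist": 0}
1.3 {"dx": -0.0409, "dy": 0.0389, "dz": 0, "twist": 0}
1.1 {"dx": -0.0436, "dy": 0.0506, "dz": 0, "twist": 0}
0.9 {"dx": -0.0439, "dy": 0.0627, "dz": 0, "twist": 0}
0.7 {"dx": -0.0418, "dy": 0.0746, "dz": 0, "twist": 0}
0.5 {"dx": -0.0374, "dy": 0.0858, "dz": 0, "twist": 0}
0.35 {"dx": -0.0327, "dy": 0.0936, "dz": 0, "twist": 0}
0.2 {"dx": -0.0269, "dy": 0.1005, "dz": 0, "twist": 0}
```

View pics/w17.png

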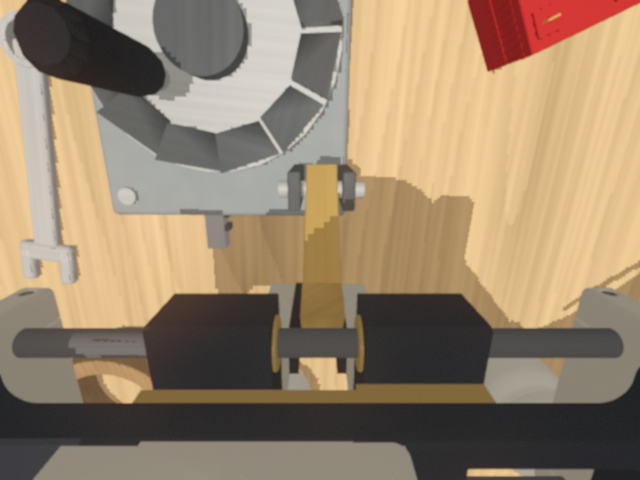

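jog_arm:
  motion:
    - {"dx": -0.0096,"dy": 0.0036,"dz": 0,"twist": 0}
    - {"dx": -0.0199,"dy": 0.0099,"dz": 0,"twist": 0}
    - {"dx": -0.0288,"dy": 0.0181,"dz": 0,"twist": 0}
    - {"dx": -0.0359,"dy": 0.0279,"dz": 0,"twist": 0}
    - {"dx": -0.0409,"dy": 0.0389,"dz": 0,"twist": 0}
    - {"dx": -0.0436,"dy": 0.0506,"dz": 0,"twist": 0}
    - {"dx": -0.0439,"dy": 0.0627,"dz": 0,"twist": 0}
    - {"dx": -0.0418,"dy": 0.0746,"dz": 0,"twist": 0}
    - {"dx": -0.0374,"dy": 0.0858,"dz": 0,"twist": 0}
    - {"dx": -0.0327,"dy": 0.0936,"dz": 0,"twist": 0}
    - {"dx": -0.0305,"dy": 0.0965,"dz": 0,"twist": 0}
    - {"dx": -0.0305,"dy": 0.0965,"dz": 0,"twist": 0}

```text
t: 20.43
eef_pos: [0.5634, 0.1454, 0.1208]
ee_rot: [0.472, 1.567, -2.637]
force: [-5.7, -2.3, 1.9]
width: 0.0136
```

jog_arm:
  motion:
    - {"dx": 0,"dy": 0,"dz": 0,"twist": 0}
    - {"dx": 0,"dy": 0,"dz": 0,"twist": 0}
    - {"dx": 0,"dy": 0,"dz": 0,"twist": 0}
    - {"dx": -0.02,"dy": 0,"dz": 0,"twist": 0}
    - {"dx": -0.05,"dy": 0,"dz": 0,"twist": 0}
    - {"dx": -0.09,"dy": -0.03,"dz": 0,"twist": 0}
    - {"dx": -0.13,"dy": -0.07,"dz": 0,"twist": 0}
    - {"dx": -0.14,"dy": -0.09,"dz": 0,"twist": 0}
    - {"dx": -0.14,"dy": -0.09,"dz": 0,"twist": 0}
    - {"dx": -0.14,"dy": -0.09,"dz": 0,"twist": 0}
  gripper: 0.045

```text
t: 21.27
eef_pos: [0.5631, 0.2401, 0.2631]
ee_rot: [-2.555, 1.566, 0.623]
force: [-0.4, -0.9, -0.9]
width: 0.0451
```

Run:
```python
from h import *
m,f=snap('wrist','w18.png');go([.561,.243,.09],1.7)
import pickle;pickle.dump(m,open('m18.pkl','wb'))
m,f=snap('top','top18.png');crop(f,240,185,440,325,4,'t18.png')
```

```text
t 21.32 pos [0.5623 0.2385 0.2614] jaw -177.99 xaxis [ 0.001  0.001 -1.   ] q1 0.72 q6 -0.69 w 0.0447 F [-0.7 -0.2 -0.7]
dx 0.1714 dy -0.0043 dz 0.0013 twist 0.31 (or -179.69)
```

View pics/w18.png

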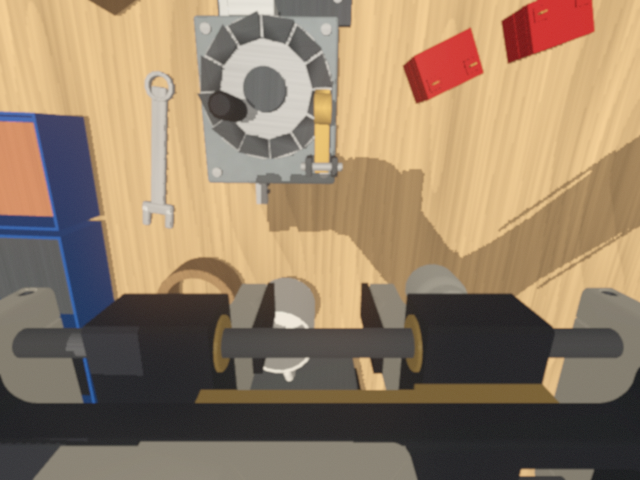

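View pics/t18.png

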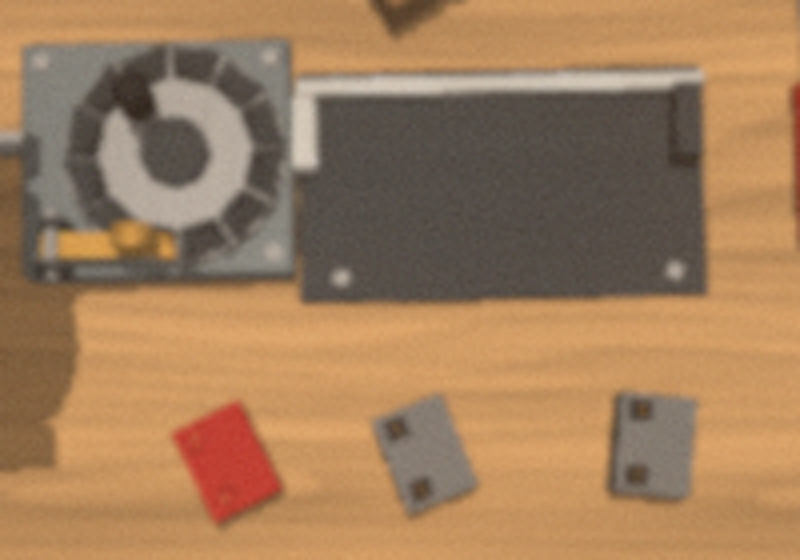

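The pawl is down again and the follower fully back, its plate at crop x 293–318. Batteries unmoved. Moving to view the batteries from the wrist.

jog_arm:
  motion:
    - {"dx": 0,"dy": 0.246,"dz": 0.109,"twist": 0}
    - {"dx": 0,"dy": 0.246,"dz": 0.109,"twist": 0}
    - {"dx": 0,"dy": 0.246,"dz": 0.109,"twist": 0}
    - {"dx": 0,"dy": 0.246,"dz": 0.109,"twist": 0}
    - {"dx": 0,"dy": 0.246,"dz": 0.109,"twist": 0}
    - {"dx": 0,"dy": 0.246,"dz": 0.109,"twist": 0}
    - {"dx": 0,"dy": 0.246,"dz": 0.109,"twist": 0}
    - {"dx": 0,"dy": 0.246,"dz": 0.109,"twist": 0}
    - {"dx": 0,"dy": 0.246,"dz": 0.109,"twist": 0}
    - {"dx": 0,"dy": 0.246,"dz": 0.109,"twist": 0}
    - {"dx": 0,"dy": 0.246,"dz": 0.109,"twist": 0}
  gripper: 0.0876

```text
t: 22.28
eef_pos: [0.4617, -0.0116, 0.2604]
ee_rot: [0.314, 1.57, -2.794]
force: [0.4, -0.3, -0.8]
width: 0.0874
```

Run:
```python
from h import *
m,f=snap('wrist','w19.png');go()
import pickle;pickle.dump(m,open('m19.pkl','wb'))
mt=arm.camera_model('top');print('carton corner',unproj(mt,339,193.6,.07),'oil',unproj(mt,478,175,.1))
```

```text
t 22.33 pos [ 0.4617 -0.0114  0.2604] jaw -178.05 xaxis [-0.001 -0.    -1.   ] q1 0.40 q6 -0.37 w 0.0875 F [ 0.2  0.7 -0.6]
dx 0.0000 dy 0.0000 dz 0.0000
carton corner [ 0.68607798 -0.01285748  0.07      ] oil [ 0.72472746 -0.32901061  0.1       ]
```

View pics/w19.png

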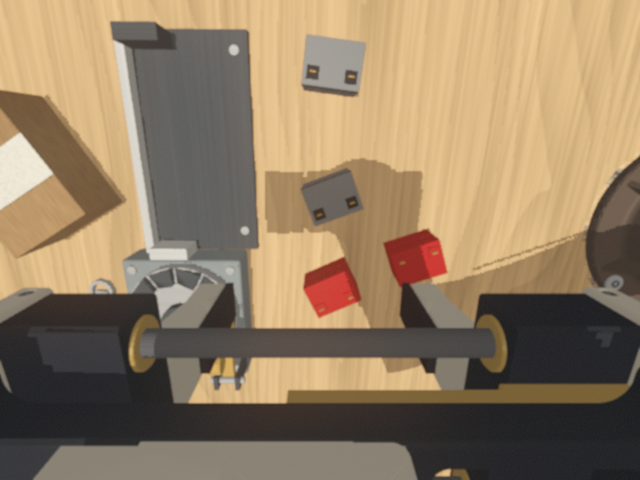

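Run:
```python
from h import *
f=cv2.imread('pics/w19.png');crop(f,290,20,380,240,3.4,'w19c.png');crop(f,100,10,270,260,2.4,'w19d.png')
```

```text
(no output)
```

View pics/w19c.png

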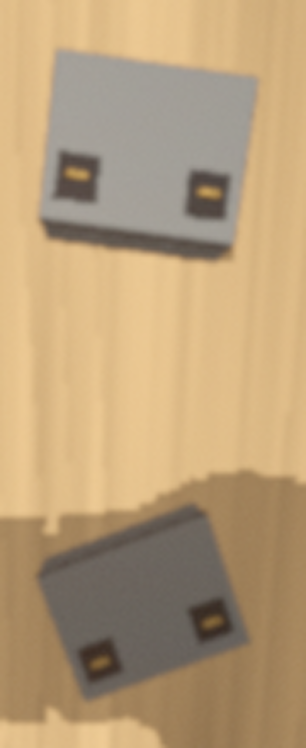

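View pics/w19d.png

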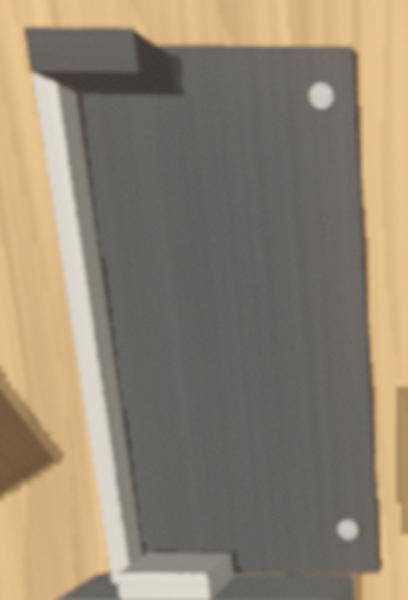

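Run:
```python
from h import *
import pickle;m=pickle.load(open('m19.pkl','rb'))
a=lambda u,v:((u+.5)/3.4+289.5,(v+.5)/3.4+19.5)
b=lambda u,v:((u+.5)/2.4+99.5,(v+.5)/2.4+9.5)
for n,cs in [('B',[(57,52),(258,77),(232,246),(41,218)]),('A',[(40,574),(207,516),(247,640),(85,700)])]:
    w=np.array([unproj(m,*a(*c),.048)[:2] for c in cs]);print(n,w.round(4).tolist(),w.mean(0).round(4))
    for i,j in [(0,1),(3,2),(1,2),(0,3)]:
        d=w[i]-w[j];print('  len %.4f ang %.1f'%(np.hypot(*d),np.degrees(np.arctan2(d[1],d[0]))))
print('bed', [unproj(m,*b(*c),.008).round(4) for c in [(355,47),(379,570)]], 'rail inner base',[unproj(m,*b(*c),.008).round(4) for c in [(83,100),(143,550)]],'stop top',[unproj(m,*b(*c),.044).round(4) for c in [(137,73),(133,30),(35,73)]])
print('follower top',unproj(m,*b(*(222,576)),.043))
```

```text
B [[0.4781, -0.1863], [0.4214, -0.182], [0.4257, -0.1381], [0.4818, -0.1438]] [ 0.4517 -0.1626]
  len 0.0569 ang -4.4
  len 0.0564 ang -5.8
  len 0.0441 ang -95.6
  len 0.0427 ang -95.0
A [[0.4802, -0.0403], [0.4281, -0.0602], [0.4127, -0.0211], [0.4646, 0.0007]] [ 0.4464 -0.0302]
  len 0.0558 ang 20.9
  len 0.0564 ang 22.8
  len 0.0420 ang -68.4
  len 0.0439 ang -69.2
bed [array([ 0.5415, -0.1998,  0.008 ]), array([0.5363, 0.0421, 0.008 ])] rail inner base [array([ 0.6635, -0.1751,  0.008 ]), array([0.6601, 0.035 , 0.008 ])] stop top [array([ 0.6226, -0.1782,  0.044 ]), array([ 0.6225, -0.1933,  0.044 ]), array([ 0.6637, -0.1769,  0.044 ])]
follower top [0.6062051  0.03572778 0.043     ]
```

B: centre about (.4512,−.1625), long axis −4.5°. A: centre (.4457,−.0303), 22°. Rack origin about (.6335,−.078), yaw about 1.5°. Taking B first.

jog_arm:
  motion:
    - {"dx": 0.05,"dy": 0.1506,"dz": 0.0156,"twist": 6.5}
    - {"dx": 0.1,"dy": 0.1506,"dz": 0.0156,"twist": 6.5}
    - {"dx": 0.13,"dy": 0.1506,"dz": 0.0156,"twist": 6.5}
    - {"dx": 0.13,"dy": 0.1506,"dz": 0.0156,"twist": 6.5}
    - {"dx": 0.13,"dy": 0.1506,"dz": 0.0156,"twist": 6.5}
    - {"dx": 0.13,"dy": 0.1506,"dz": 0.0156,"twist": 6.5}
    - {"dx": 0.16,"dy": 0.1506,"dz": 0.0156,"twist": 6.5}
    - {"dx": 0.19,"dy": 0.1506,"dz": 0.0156,"twist": 6.5}
    - {"dx": 0.215,"dy": 0.1506,"dz": 0.0156,"twist": 6.5}
    - {"dx": 0.23,"dy": 0.1506,"dz": 0.0156,"twist": 6.5}
    - {"dx": 0.23,"dy": 0.1506,"dz": 0.0156,"twist": 6.5}
    - {"dx": 0.23,"dy": 0.1506,"dz": 0.0156,"twist": 6.5}

```text
t: 23.33
eef_pos: [0.4511, -0.1623, 0.0304]
ee_rot: [0.241, 1.569, -2.979]
force: [0.7, -0.4, 0.5]
width: 0.0873
```

Run:
```python
from h import *
m,f=snap('wrist','w20.png');go([.4512,-.1625,.03],-4.5)
```

```text
t 23.38 pos [ 0.4519 -0.1624  0.0313] jaw 175.50 xaxis [-0. -0. -1.] q1 0.07 q6 -0.15 w 0.0876 F [1.2 0.7 0.6]
dx 0.0013 dy 0.0001 dz 0.0007 twist -0.00 (or 180.00)
```

View pics/w20.png

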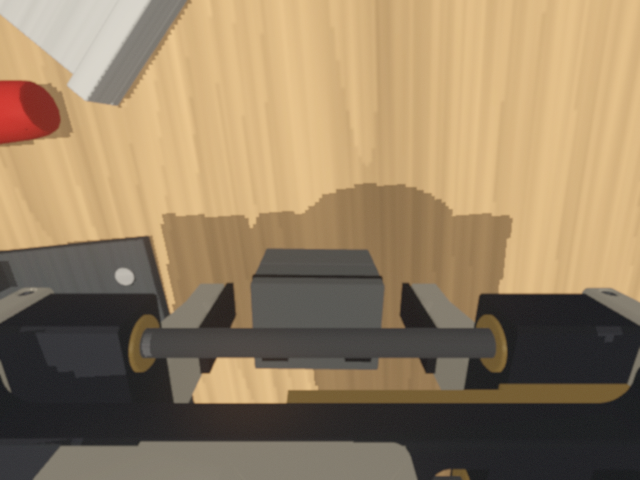

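The battery is centred and square between the fingers. Closing and lifting.

jog_arm:
  motion:
    - {"dx": 0,"dy": 0,"dz": 0,"twist": 0}
    - {"dx": 0,"dy": 0,"dz": 0,"twist": 0}
    - {"dx": 0,"dy": 0,"dz": 0,"twist": 0}
    - {"dx": 0,"dy": 0,"dz": 0,"twist": 0}
    - {"dx": 0,"dy": 0,"dz": 0,"twist": 0}
    - {"dx": -0.01,"dy": 0,"dz": 0,"twist": 0}
    - {"dx": -0.03,"dy": 0,"dz": 0,"twist": 0}
    - {"dx": -0.06,"dy": 0,"dz": 0,"twist": 0}
    - {"dx": -0.08,"dy": 0,"dz": 0,"twist": 0}
    - {"dx": -0.08,"dy": 0,"dz": 0,"twist": 0}
  gripper: 0.0
  newtons: 35

```text
t: 24.22
eef_pos: [0.4532, -0.163, 0.1146]
ee_rot: [-3.113, 1.565, -0.051]
force: [1.5, 0.1, -4.1]
width: 0.0576
```

Run:
```python
from h import *
m,f=snap('wrist','w21.png');go([.6324,-.152,.11],1.5)
```

```text
t 24.27 pos [ 0.4521 -0.1628  0.1126] jaw 175.41 xaxis [ 0.004  0.    -1.   ] q1 0.06 q6 -0.14 w 0.0582 F [-0.3  0.5 -4.4]
dx 0.0033 dy -0.0252 dz -0.1789 twist -6.09 (or 173.91)
```

View pics/w21.png

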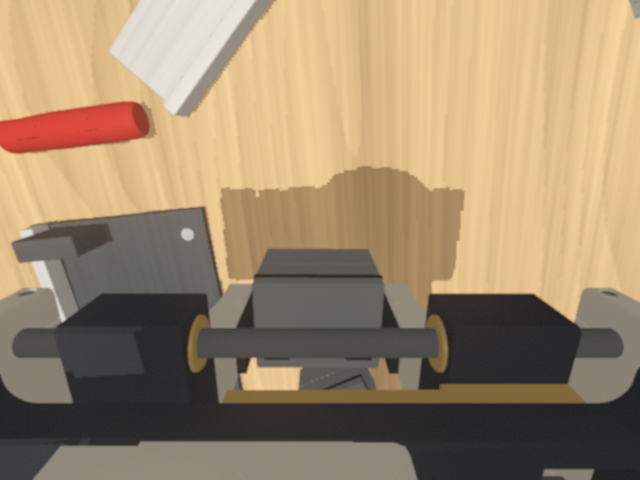

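jog_arm:
  motion:
    - {"dx": 0,"dy": -0.0035,"dz": -0.0249,"twist": -1}
    - {"dx": 0,"dy": -0.0071,"dz": -0.0503,"twist": -2}
    - {"dx": 0,"dy": -0.0118,"dz": -0.0839,"twist": -4}
    - {"dx": 0,"dy": -0.0165,"dz": -0.1174,"twist": -6.1}
    - {"dx": 0,"dy": -0.0212,"dz": -0.1509,"twist": -6.1}
    - {"dx": 0,"dy": -0.0252,"dz": -0.1789,"twist": -6.1}
    - {"dx": 0,"dy": -0.0252,"dz": -0.1789,"twist": -6.1}
    - {"dx": 0,"dy": -0.0252,"dz": -0.1789,"twist": -6.1}
    - {"dx": 0,"dy": -0.0252,"dz": -0.1789,"twist": -6.1}

```text
t: 25.02
eef_pos: [0.6296, -0.1519, 0.1083]
ee_rot: [-0.134, 1.566, 3.034]
force: [0.3, -0.8, -3.9]
width: 0.0581
```

Run:
```python
from h import *
m,f=snap('wrist','w22.png');go([.6324,-.152,.040],1.5)
m,f=snap('scene');crop(f,200,160,400,330,3.5,'s22.png')
```

```text
t 25.07 pos [ 0.6296 -0.152   0.109 ] jaw -178.51 xaxis [-0.003  0.    -1.   ] q1 0.06 q6 -0.04 w 0.0581 F [-0.3  0.3 -4.4]
dx 0.0690 dy 0.0001 dz -0.0030 twist -0.01 (or 179.99)
```

View pics/w22.png

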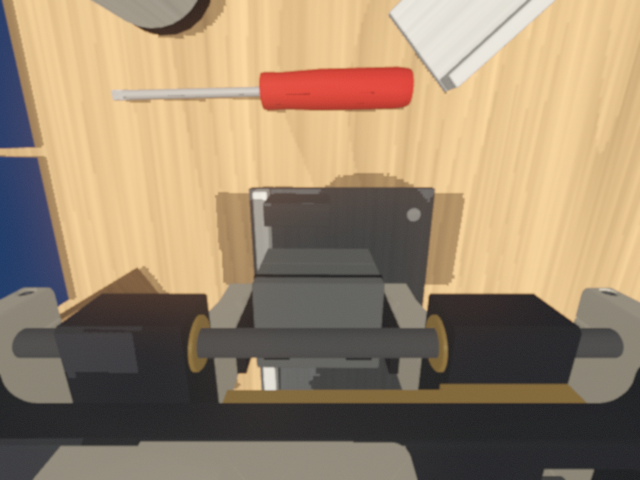

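View pics/s22.png

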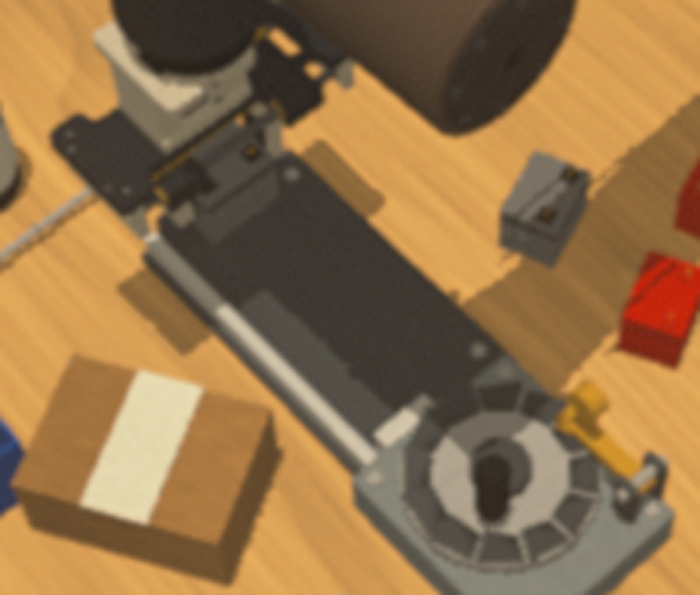

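jog_arm:
  motion:
    - {"dx": 0.015,"dy": 0,"dz": -0.002,"twist": 0}
    - {"dx": 0.03,"dy": 0,"dz": -0.002,"twist": 0}
    - {"dx": 0.045,"dy": 0,"dz": -0.002,"twist": 0}
    - {"dx": 0.057,"dy": 0,"dz": -0.002,"twist": 0}
    - {"dx": 0.064,"dy": 0,"dz": -0.002,"twist": 0}
    - {"dx": 0.067,"dy": 0,"dz": -0.002,"twist": 0}
    - {"dx": 0.069,"dy": 0,"dz": -0.002,"twist": 0}
    - {"dx": 0.069,"dy": 0,"dz": -0.002,"twist": 0}

```text
t: 25.78
eef_pos: [0.6335, -0.152, 0.0421]
ee_rot: [2.851, 1.57, -0.264]
force: [-0.2, 0.2, -3.0]
width: 0.0578
```

Run:
```python
from h import *
m,f=snap('wrist','w23.png');go([.6324,-.152,.040],1.5)
```

```text
t 25.83 pos [ 0.6337 -0.152   0.0424] jaw -178.47 xaxis [ 0.001 -0.    -1.   ] q1 0.06 q6 -0.04 w 0.0578 F [-0.  -1.1 -4.5]
dx 0.0024 dy -0.0001 dz 0.0013 twist 0.03 (or -179.97)
```

View pics/w23.png

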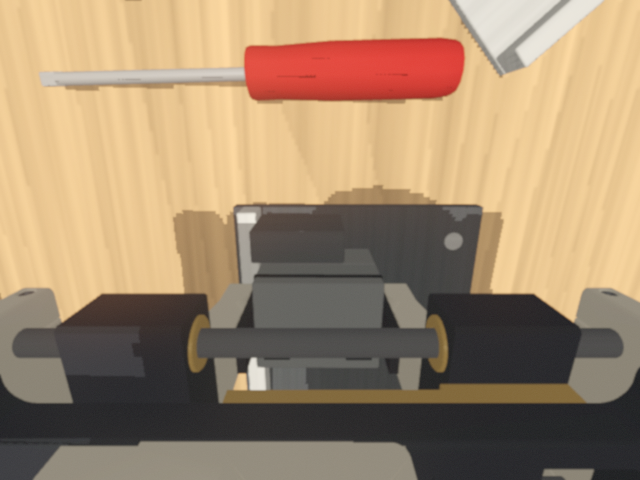

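jog_arm:
  motion:
    - {"dx": 0,"dy": 0,"dz": 0.002,"twist": 0}
    - {"dx": 0.002,"dy": 0,"dz": 0.002,"twist": 0}
    - {"dx": 0.0035,"dy": 0,"dz": 0.002,"twist": 0}
    - {"dx": 0.0035,"dy": 0,"dz": 0.002,"twist": 0}

```text
t: 26.17
eef_pos: [0.6317, -0.1521, 0.0402]
ee_rot: [2.771, 1.57, -0.343]
force: [-3.0, 1.2, 7.6]
width: 0.0576
```

Run:
```python
from h import *
go([.6324,-.152,.040],1.5)
```

```text
t 26.17 pos [ 0.6317 -0.1521  0.0402] jaw -178.44 xaxis [ 0.001 -0.    -1.   ] q1 0.06 q6 -0.04 w 0.0576 F [-3.   1.2  7.6]
dx 0.0002 dy -0.0000 dz -0.0007 twist 0.06 (or -179.94)
```

Contact with the bed (force z went from −4 to +7.6 N). Releasing with a small opening, then rising.

jog_arm:
  motion:
    - {"dx": 0,"dy": 0,"dz": 0,"twist": 0}
    - {"dx": 0,"dy": 0,"dz": 0,"twist": 0}
    - {"dx": 0,"dy": 0,"dz": 0,"twist": 0}
    - {"dx": -0.02,"dy": 0,"dz": 0,"twist": 0}
    - {"dx": -0.05,"dy": 0,"dz": 0,"twist": 0}
    - {"dx": -0.08,"dy": 0,"dz": 0,"twist": 0}
    - {"dx": -0.12,"dy": 0,"dz": 0,"twist": 0}
    - {"dx": -0.14,"dy": 0,"dz": 0,"twist": 0}
    - {"dx": -0.14,"dy": 0,"dz": 0,"twist": 0}
  gripper: 0.068

```text
t: 26.92
eef_pos: [0.6345, -0.1525, 0.1849]
ee_rot: [2.998, 1.561, -0.117]
force: [-0.8, 0.1, -0.1]
width: 0.0681
```

Run:
```python
from h import *
m,f=snap('top','top24.png');go([.4457,-.0303,.18],22)
m,f=snap('wrist','w24.png')
f=cv2.imread('pics/top24.png');crop(f,240,185,440,325,4,'t24.png')
```

```text
t 26.97 pos [ 0.6332 -0.1522  0.182 ] jaw -178.46 xaxis [ 0.006 -0.    -1.   ] q1 0.06 q6 -0.04 w 0.0677 F [-0.   0.3 -0.5]
dx 0.0008 dy -0.1269 dz 0.1842 twist -20.46 (or 159.54)
```

View pics/w24.png

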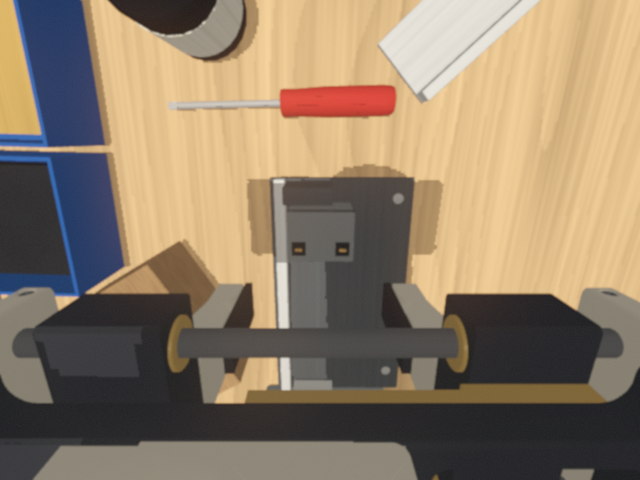

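View pics/t24.png

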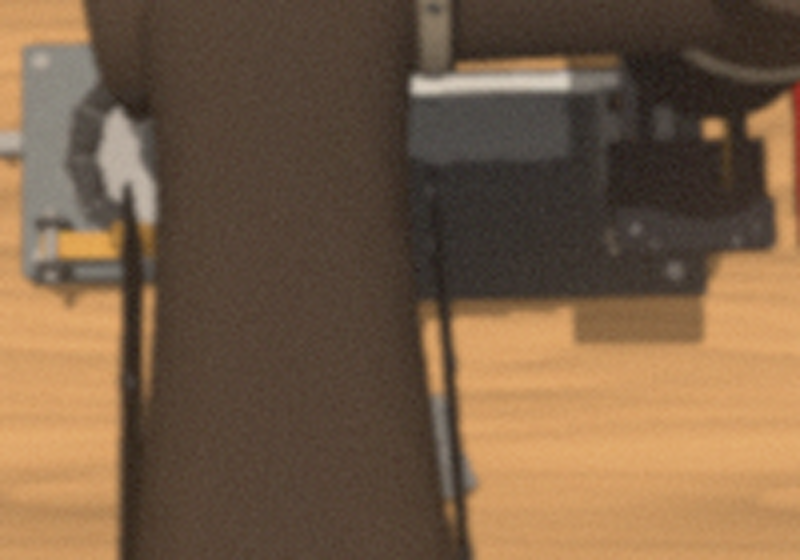

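B stands on the bed by the stop, at (322,232) in the wrist view. Going for A.

jog_arm:
  motion:
    - {"dx": 0,"dy": -0.1269,"dz": 0.1842,"twist": -20.5}
    - {"dx": 0,"dy": -0.1269,"dz": 0.1842,"twist": -20.5}
    - {"dx": 0,"dy": -0.1269,"dz": 0.1842,"twist": -20.5}
    - {"dx": 0,"dy": -0.1269,"dz": 0.1842,"twist": -20.5}
    - {"dx": 0,"dy": -0.1269,"dz": 0.1842,"twist": -20.5}
    - {"dx": 0,"dy": -0.1269,"dz": 0.1842,"twist": -20.5}
    - {"dx": 0,"dy": -0.1269,"dz": 0.1842,"twist": -20.5}
    - {"dx": 0,"dy": -0.1269,"dz": 0.1842,"twist": -20.5}
    - {"dx": 0,"dy": -0.1269,"dz": 0.1842,"twist": -20.5}
    - {"dx": 0,"dy": -0.1269,"dz": 0.1842,"twist": -20.5}
    - {"dx": 0,"dy": -0.1269,"dz": 0.1842,"twist": -20.5}
  gripper: 0.0876

```text
t: 27.93
eef_pos: [0.4443, -0.0305, 0.1778]
ee_rot: [0.015, 1.57, -2.743]
force: [0.8, -0.5, -0.8]
width: 0.0877
```

Run:
```python
from h import *
m,f=snap('wrist','w25.png');go([.4457,-.0303,.03],22)
for c in [(.029,.022),(.029,-.022),(-.029,-.022),(-.029,.022)]:
    a=np.radians(22);print(proj(m,[.4457+np.cos(a)*c[0]-np.sin(a)*c[1],-.0303+np.sin(a)*c[0]+np.cos(a)*c[1],.048]).round(0))
```

```text
t 27.98 pos [ 0.4442 -0.0305  0.1778] jaw -158.04 xaxis [-0.001 -0.    -1.   ] q1 0.38 q6 0.01 w 0.0880 F [ 0.5 -0.5  0.7]
dx 0.1478 dy 0.0004 dz -0.0016 twist -0.04 (or 179.96)
[283. 259.]
[282. 211.]
[350. 211.]
[348. 259.]
```

View pics/w25.png

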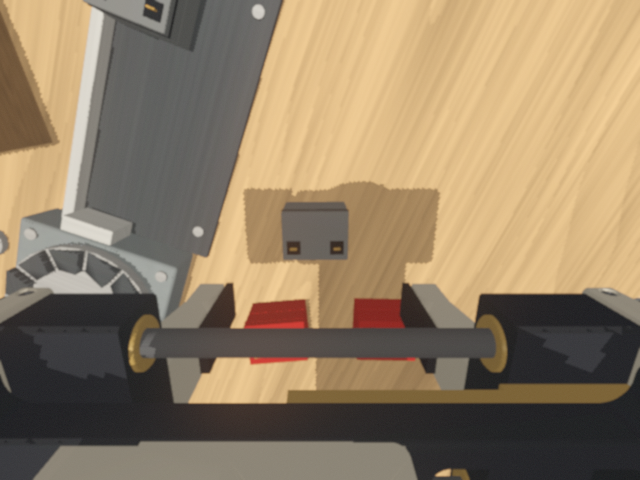

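A is aligned (282–348, 209–259), as projected. Descending and gripping.

jog_arm:
  motion:
    - {"dx": 0.03,"dy": 0.0004,"dz": -0.0012,"twist": 0}
    - {"dx": 0.06,"dy": 0.0004,"dz": -0.0012,"twist": 0}
    - {"dx": 0.09,"dy": 0.0004,"dz": -0.0012,"twist": 0}
    - {"dx": 0.12,"dy": 0.0004,"dz": -0.0012,"twist": 0}
    - {"dx": 0.14,"dy": 0.0004,"dz": -0.0012,"twist": 0}
    - {"dx": 0.148,"dy": 0.0004,"dz": -0.0012,"twist": 0}
    - {"dx": 0.148,"dy": 0.0004,"dz": -0.0012,"twist": 0}
    - {"dx": 0.148,"dy": 0.0004,"dz": -0.0012,"twist": 0}

```text
t: 28.65
eef_pos: [0.4455, -0.0302, 0.0305]
ee_rot: [0.253, 1.57, -2.504]
force: [-0.8, -0.2, -0.2]
width: 0.0874
```

jog_arm:
  motion:
    - {"dx": 0,"dy": 0,"dz": 0,"twist": 0}
    - {"dx": 0,"dy": 0,"dz": 0,"twist": 0}
    - {"dx": 0,"dy": 0,"dz": 0,"twist": 0}
    - {"dx": 0,"dy": 0,"dz": 0,"twist": 0}
    - {"dx": 0,"dy": 0,"dz": 0,"twist": 0}
    - {"dx": -0.01,"dy": 0,"dz": 0,"twist": 0}
    - {"dx": -0.03,"dy": 0,"dz": 0,"twist": 0}
    - {"dx": -0.06,"dy": 0,"dz": 0,"twist": 0}
    - {"dx": -0.08,"dy": 0,"dz": 0,"twist": 0}
    - {"dx": -0.08,"dy": 0,"dz": 0,"twist": 0}
  gripper: 0.0
  newtons: 35

```text
t: 29.48
eef_pos: [0.4471, -0.0294, 0.114]
ee_rot: [3.027, 1.565, 0.271]
force: [0.9, -0.1, -4.2]
width: 0.0579
```

Run:
```python
from h import *
m,f=snap('wrist','w26.png');go([.6312,-.103,.11],1.5)
```

```text
t 29.53 pos [ 0.4461 -0.0295  0.112 ] jaw -157.98 xaxis [ 0.004  0.002 -1.   ] q1 0.38 q6 0.01 w 0.0576 F [-0.8  0.7 -4.8]
dx 0.0026 dy 0.1375 dz -0.1440 twist 20.52 (or -159.48)
```

View pics/w26.png

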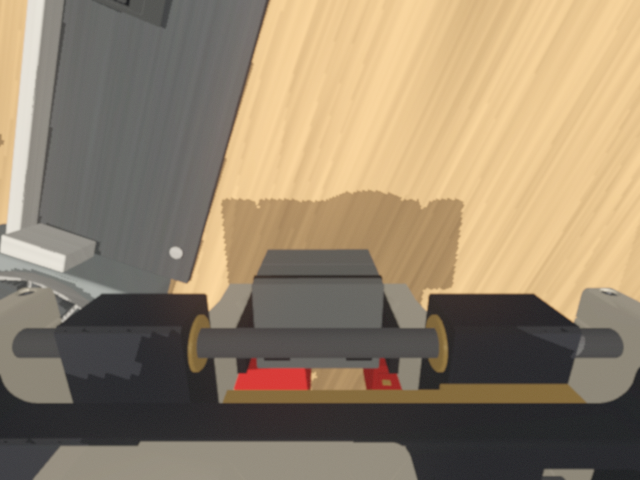

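jog_arm:
  motion:
    - {"dx": 0,"dy": 0.02,"dz": -0.021,"twist": 5}
    - {"dx": 0,"dy": 0.045,"dz": -0.047,"twist": 10}
    - {"dx": 0,"dy": 0.07,"dz": -0.073,"twist": 15}
    - {"dx": 0,"dy": 0.095,"dz": -0.1,"twist": 20.5}
    - {"dx": 0,"dy": 0.12,"dz": -0.126,"twist": 20.5}
    - {"dx": 0,"dy": 0.1375,"dz": -0.144,"twist": 20.5}
    - {"dx": 0,"dy": 0.1375,"dz": -0.144,"twist": 20.5}
    - {"dx": 0,"dy": 0.1375,"dz": -0.144,"twist": 20.5}
    - {"dx": 0,"dy": 0.1375,"dz": -0.144,"twist": 20.5}
    - {"dx": 0,"dy": 0.1375,"dz": -0.144,"twist": 20.5}

```text
t: 30.37
eef_pos: [0.6286, -0.1032, 0.1091]
ee_rot: [-0.081, 1.568, 3.088]
force: [-0.6, -0.4, -4.3]
width: 0.0576
```

Run:
```python
from h import *
m,f=snap('wrist','w27.png');go([.6312,-.103,.04],1.5)
```

```text
t 30.42 pos [ 0.629  -0.1031  0.1097] jaw -178.46 xaxis [-0.001  0.    -1.   ] q1 0.14 q6 -0.12 w 0.0577 F [ 0.2  0.1 -4.9]
dx 0.0697 dy -0.0000 dz -0.0023 twist 0.04 (or -179.96)
```

View pics/w27.png

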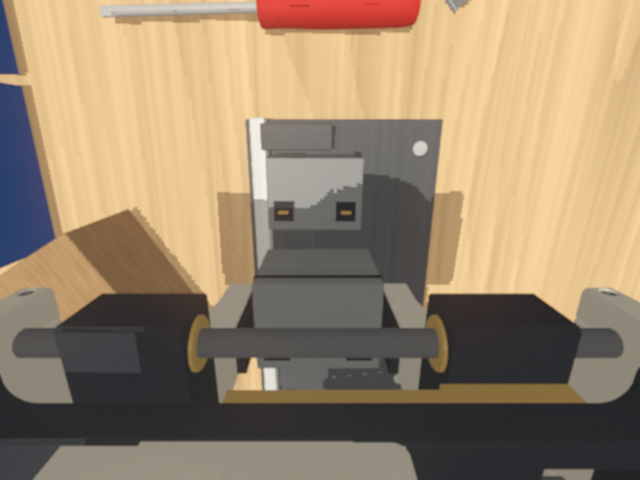

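jog_arm:
  motion:
    - {"dx": 0.015,"dy": 0,"dz": -0.001,"twist": 0}
    - {"dx": 0.03,"dy": 0,"dz": -0.001,"twist": 0}
    - {"dx": 0.045,"dy": 0,"dz": -0.001,"twist": 0}
    - {"dx": 0.057,"dy": 0,"dz": -0.001,"twist": 0}
    - {"dx": 0.064,"dy": 0,"dz": -0.001,"twist": 0}
    - {"dx": 0.068,"dy": 0,"dz": -0.001,"twist": 0}
    - {"dx": 0.07,"dy": 0,"dz": -0.001,"twist": 0}
    - {"dx": 0.07,"dy": 0,"dz": -0.001,"twist": 0}

```text
t: 31.08
eef_pos: [0.6313, -0.1033, 0.0408]
ee_rot: [2.855, 1.57, -0.26]
force: [0.9, -0.6, -3.3]
width: 0.0576
```

Run:
```python
from h import *
m,f=snap('wrist','w28.png');go([.6312,-.103,.04],1.5)
```

```text
t 31.13 pos [ 0.6316 -0.1034  0.041 ] jaw -178.46 xaxis [ 0.001 -0.    -1.   ] q1 0.14 q6 -0.12 w 0.0575 F [ 0.7 -1.  -3.8]
dx 0.0010 dy -0.0004 dz 0.0004 twist 0.04 (or -179.96)
```

View pics/w28.png

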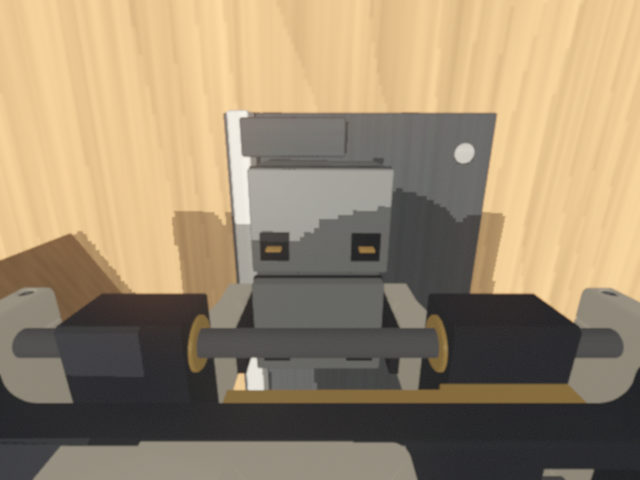

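jog_arm:
  motion:
    - {"dx": 0.001,"dy": 0,"dz": 0,"twist": 0}
    - {"dx": 0.0025,"dy": 0,"dz": 0,"twist": 0}
    - {"dx": 0.0025,"dy": 0,"dz": 0,"twist": 0}

```text
t: 31.38
eef_pos: [0.6319, -0.1034, 0.0401]
ee_rot: [3.013, 1.569, -0.101]
force: [-4.4, 1.6, 8.9]
width: 0.0581
```

jog_arm:
  motion:
    - {"dx": 0,"dy": 0,"dz": 0,"twist": 0}
    - {"dx": 0,"dy": 0,"dz": 0,"twist": 0}
    - {"dx": 0,"dy": 0,"dz": 0,"twist": 0}
    - {"dx": -0.02,"dy": 0,"dz": 0,"twist": 0}
    - {"dx": -0.05,"dy": 0,"dz": 0,"twist": 0}
    - {"dx": -0.08,"dy": 0,"dz": 0,"twist": 0}
    - {"dx": -0.12,"dy": 0,"dz": 0,"twist": 0}
    - {"dx": -0.14,"dy": 0,"dz": 0,"twist": 0}
    - {"dx": -0.18,"dy": 0,"dz": 0,"twist": 0}
    - {"dx": -0.2,"dy": 0,"dz": 0,"twist": 0}
    - {"dx": -0.2,"dy": 0,"dz": 0,"twist": 0}
  gripper: 0.068

```text
t: 32.3
eef_pos: [0.6339, -0.1038, 0.2444]
ee_rot: [3.059, 1.561, -0.056]
force: [0.7, 0.3, 0.6]
width: 0.0684
```

Run:
```python
from h import *
m,f=snap('wrist','w29.png');go([.49,-.3,.25],1.5)
import pickle;pickle.dump(m,open('m29.pkl','wb'))
m,f=snap('top','top29.png')
```

```text
t 32.35 pos [ 0.6328 -0.1035  0.2415] jaw -178.47 xaxis [ 0.006  0.    -1.   ] q1 0.14 q6 -0.12 w 0.0684 F [ 0.3  0.1 -0.3]
dx -0.0095 dy 0.1926 dz 0.1479 twist 0.03 (or -179.97)
```

View pics/w29.png

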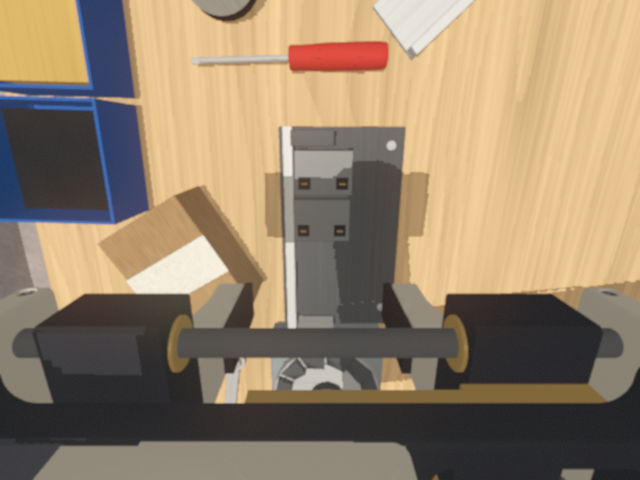

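View pics/top29.png

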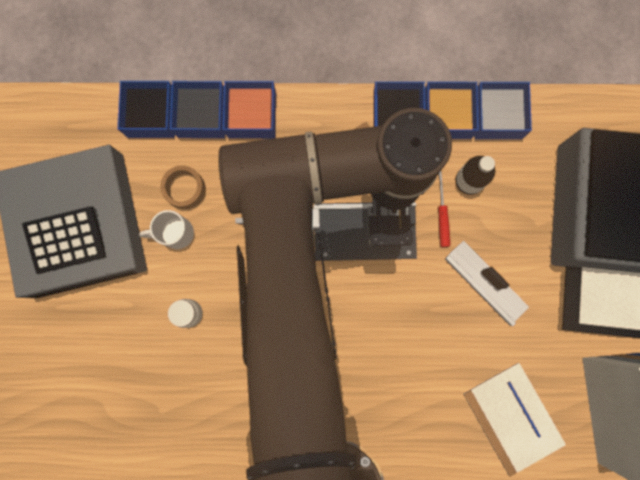

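Both batteries stand side by side on the bed, at (323,173) and (322,218). Next, the straightedge: turn the hand −132° and view it.

jog_arm:
  motion:
    - {"dx": -0.01,"dy": 0.02,"dz": 0.013,"twist": -7}
    - {"dx": -0.02,"dy": 0.04,"dz": 0.026,"twist": -14}
    - {"dx": -0.02,"dy": 0.06,"dz": 0.039,"twist": -21}
    - {"dx": -0.02,"dy": 0.08,"dz": 0.052,"twist": -28}
    - {"dx": -0.02,"dy": 0.1,"dz": 0.065,"twist": -35}
    - {"dx": -0.02,"dy": 0.12,"dz": 0.078,"twist": -42}
    - {"dx": -0.02,"dy": 0.14,"dz": 0.09,"twist": -49}
    - {"dx": -0.02,"dy": 0.16,"dz": 0.103,"twist": -56}
    - {"dx": -0.02,"dy": 0.18,"dz": 0.115,"twist": -63}
    - {"dx": -0.02,"dy": 0.2,"dz": 0.13,"twist": -70}
    - {"dx": -0.02,"dy": 0.22,"dz": 0.14,"twist": -77}
    - {"dx": -0.02,"dy": 0.24,"dz": 0.155,"twist": -84}
    - {"dx": -0.02,"dy": 0.26,"dz": 0.165,"twist": -91}
    - {"dx": -0.02,"dy": 0.28,"dz": 0.18,"twist": -98}
    - {"dx": -0.02,"dy": 0.3,"dz": 0.19,"twist": -105}
    - {"dx": -0.02,"dy": 0.321,"dz": 0.2015,"twist": -112}
    - {"dx": -0.02,"dy": 0.321,"dz": 0.2015,"twist": -119}
    - {"dx": -0.02,"dy": 0.321,"dz": 0.2015,"twist": -126}
    - {"dx": -0.02,"dy": 0.321,"dz": 0.2015,"twist": -132.5}
    - {"dx": -0.02,"dy": 0.321,"dz": 0.2015,"twist": -132.5}
  gripper: 0.05

```text
t: 34.07
eef_pos: [0.4376, -0.4296, 0.2563]
ee_rot: [-2.906, 1.568, 2.579]
force: [-0.1, 0.3, -0.9]
width: 0.0502
```

Run:
```python
from h import *
m,f=snap('wrist','w30.png');go([.493,-.373,.1],-46)
import pickle;pickle.dump(m,open('m30.pkl','wb'))
```

```text
t 34.12 pos [ 0.4378 -0.4296  0.2566] jaw -46.11 xaxis [-0.002  0.001 -1.   ] q1 -0.46 q6 2.79 w 0.0497 F [-0.8 -0.5  0.6]
dx 0.1566 dy 0.0791 dz -0.0022 twist -0.11 (or 179.89)
```

View pics/w30.png

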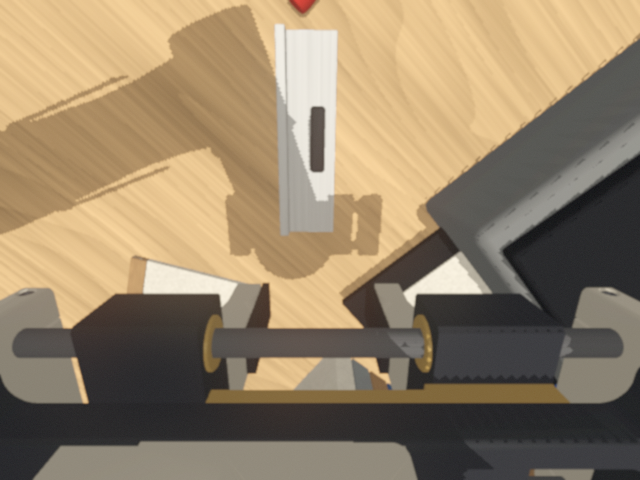

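Run:
```python
from h import *
import pickle;m=pickle.load(open('m30.pkl','rb'))
f=cv2.imread('pics/w30.png');crop(f,265,15,350,245,3.4,'w30c.png')
```

```text
(no output)
```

View pics/w30c.png

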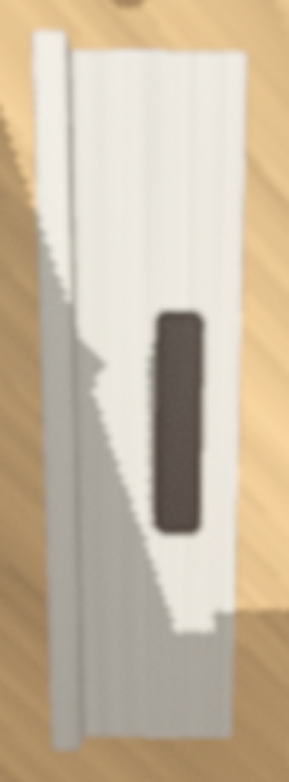

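Run:
```python
from h import *
import pickle;m=pickle.load(open('m30.pkl','rb'))
a=lambda u,v:((u+.5)/3.4+264.5,(v+.5)/3.4+14.5)
P=lambda u,v,z:unproj(m,*a(u,v),z)[:2]
def seg(n,p,q):
    d=p-q;print(n,((p+q)/2).round(4),'len %.4f ang %.2f'%(np.hypot(*d),np.degrees(np.arctan2(d[1],d[0]))))
seg('back',P(245,52,.006),P(231,738,.006))
seg('walltop-face',P(34,31,.024),P(53,748,.024))
seg('wall-inner',P(67,32,.024),P(81,748,.024))
seg('grip L',P(158,318,.08),P(153,528,.08));seg('grip R',P(203,318,.08),P(200,528,.08))
print('gripc',P(179,422,.08))
```

```text
back [ 0.5077 -0.3891] len 0.2197 ang 43.88
walltop-face [ 0.4644 -0.3432] len 0.2188 ang 43.74
wall-inner [ 0.4711 -0.3503] len 0.2186 ang 43.78
grip L [ 0.4898 -0.3702] len 0.0552 ang 42.42
grip R [ 0.4986 -0.3793] len 0.0551 ang 43.70
gripc [ 0.49502069 -0.3741292 ]
```

The grip bar is centred at (.495,−.3745) and the face normal is at 133.8°, which matches the drawing. Descending and gripping.

jog_arm:
  motion:
    - {"dx": 0.03,"dy": 0.0794,"dz": 0,"twist": 0}
    - {"dx": 0.06,"dy": 0.0794,"dz": 0,"twist": 0}
    - {"dx": 0.09,"dy": 0.0794,"dz": 0,"twist": 0}
    - {"dx": 0.12,"dy": 0.0794,"dz": 0,"twist": 0}
    - {"dx": 0.15,"dy": 0.0794,"dz": 0,"twist": 0}
    - {"dx": 0.18,"dy": 0.0794,"dz": 0,"twist": 0}
    - {"dx": 0.2,"dy": 0.0794,"dz": 0,"twist": 0}
    - {"dx": 0.2,"dy": 0.0794,"dz": 0,"twist": 0}
    - {"dx": 0.2,"dy": 0.0794,"dz": 0,"twist": 0}

```text
t: 34.87
eef_pos: [0.4946, -0.3741, 0.0567]
ee_rot: [-2.613, 1.568, 2.865]
force: [-0.2, 0.3, 0.5]
width: 0.0499
```

Run:
```python
from h import *
m,f=snap('wrist','w31.png');go([.495,-.3745,.056],-46)
```

```text
t 34.92 pos [ 0.4957 -0.3747  0.0583] jaw -46.07 xaxis [-0. -0. -1.] q1 -0.33 q6 2.67 w 0.0501 F [0.3 0.8 1.1]
dx 0.0023 dy -0.0004 dz -0.0006 twist -0.07 (or 179.93)
```

View pics/w31.png

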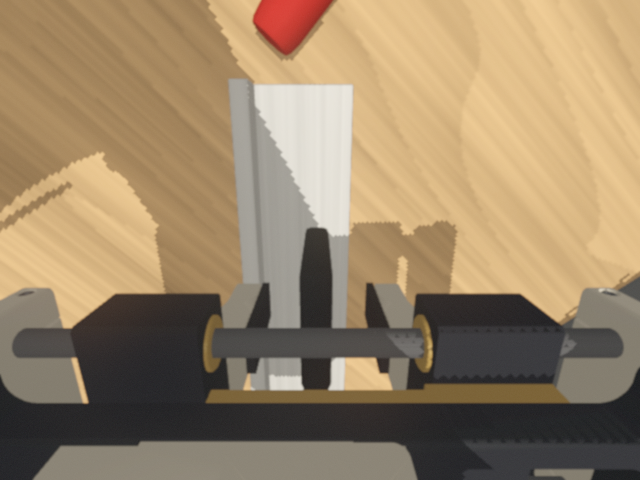

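jog_arm:
  motion:
    - {"dx": 0,"dy": 0,"dz": 0,"twist": 0}
    - {"dx": 0,"dy": 0,"dz": 0,"twist": 0}
    - {"dx": 0,"dy": 0,"dz": 0,"twist": 0}
    - {"dx": 0,"dy": 0,"dz": 0,"twist": 0}
    - {"dx": 0,"dy": 0,"dz": 0,"twist": 0}
    - {"dx": 0,"dy": 0,"dz": 0,"twist": 0}
    - {"dx": -0.01,"dy": 0,"dz": 0,"twist": 0}
    - {"dx": -0.03,"dy": 0,"dz": 0,"twist": 0}
    - {"dx": -0.06,"dy": 0,"dz": 0,"twist": 0}
    - {"dx": -0.09,"dy": 0,"dz": 0,"twist": 0}
    - {"dx": -0.1,"dy": 0,"dz": 0,"twist": 0}
    - {"dx": -0.1,"dy": 0,"dz": 0,"twist": 0}
  gripper: 0.0
  newtons: 45

```text
t: 35.92
eef_pos: [0.4968, -0.3752, 0.1611]
ee_rot: [0.404, 1.565, -0.398]
force: [1.1, -0.1, -4.9]
width: 0.0139
```

Run:
```python
from h import *
m,f=snap('wrist','w32.png');go([.5536,-.0851,.158],-178.5)
```

```text
t 35.97 pos [ 0.4956 -0.3744  0.1585] jaw -46.00 xaxis [ 0.002 -0.    -1.   ] q1 -0.33 q6 2.67 w 0.0139 F [ 0.2  0.3 -5.8]
dx 0.0006 dy 0.2426 dz -0.1678 twist -47.50 (or 132.50)
```

View pics/w32.png

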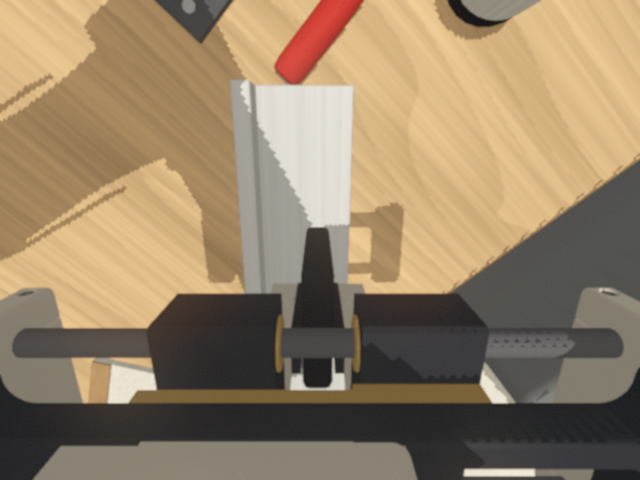

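Held straight. Carrying: translate first, then turn.

jog_arm:
  motion:
    - {"dx": 0,"dy": 0.012,"dz": -0.008,"twist": 0}
    - {"dx": 0,"dy": 0.035,"dz": -0.024,"twist": 0}
    - {"dx": 0,"dy": 0.06,"dz": -0.0415,"twist": 0}
    - {"dx": 0,"dy": 0.085,"dz": -0.0588,"twist": 0}
    - {"dx": 0,"dy": 0.105,"dz": -0.0726,"twist": 4}
    - {"dx": 0,"dy": 0.121,"dz": -0.0837,"twist": 10}
    - {"dx": 0,"dy": 0.13,"dz": -0.09,"twist": 16}
    - {"dx": 0,"dy": 0.14,"dz": -0.0968,"twist": 22}
    - {"dx": 0,"dy": 0.15,"dz": -0.1037,"twist": 29}
    - {"dx": 0,"dy": 0.16,"dz": -0.1107,"twist": 36}
    - {"dx": 0,"dy": 0.17,"dz": -0.1176,"twist": 43}
    - {"dx": 0,"dy": 0.18,"dz": -0.1245,"twist": 50}
    - {"dx": 0,"dy": 0.19,"dz": -0.1314,"twist": 57}
    - {"dx": 0,"dy": 0.2,"dz": -0.1383,"twist": 64}
    - {"dx": 0,"dy": 0.21,"dz": -0.1453,"twist": 71}
    - {"dx": 0,"dy": 0.22,"dz": -0.1522,"twist": 78}
    - {"dx": 0,"dy": 0.23,"dz": -0.1591,"twist": 84}
    - {"dx": 0,"dy": 0.2426,"dz": -0.1678,"twist": 90}
    - {"dx": 0,"dy": 0.2426,"dz": -0.1678,"twist": 94}
    - {"dx": 0,"dy": 0.2426,"dz": -0.1678,"twist": 95}

```text
t: 37.63
eef_pos: [0.5517, -0.0842, 0.1554]
ee_rot: [-0.657, 1.566, -3.12]
force: [0.5, -0.2, -4.6]
width: 0.0136
```

jog_arm:
  motion:
    - {"dx": 0,"dy": 0,"dz": 0,"twist": 5}
    - {"dx": 0,"dy": 0,"dz": 0,"twist": 11}
    - {"dx": 0,"dy": 0,"dz": 0,"twist": 18}
    - {"dx": 0,"dy": 0,"dz": 0,"twist": 25}
    - {"dx": 0,"dy": 0,"dz": 0,"twist": 31}
    - {"dx": 0,"dy": 0,"dz": 0,"twist": 35.5}
    - {"dx": 0,"dy": 0,"dz": 0,"twist": 37.5}
    - {"dx": 0,"dy": 0,"dz": 0,"twist": 37.5}
    - {"dx": 0,"dy": 0,"dz": 0,"twist": 37.5}

```text
t: 38.38
eef_pos: [0.5522, -0.0854, 0.1566]
ee_rot: [0.023, 1.568, -3.09]
force: [-0.6, -0.3, -4.9]
width: 0.0139
```

Run:
```python
from h import *
m,f=snap('wrist','w33.png');go([.5536,-.0851,.067],-178.5)
m,f=snap('scene');crop(f,200,160,400,330,3.5,'s33.png')
```

```text
t 38.43 pos [ 0.5524 -0.0854  0.1569] jaw -178.36 xaxis [-0.002 -0.    -1.   ] q1 0.20 q6 -0.17 w 0.0138 F [ 1.1 -0.5 -5.8]
dx 0.0899 dy -0.0002 dz -0.0014 twist 0.14 (or -179.86)
```

View pics/w33.png

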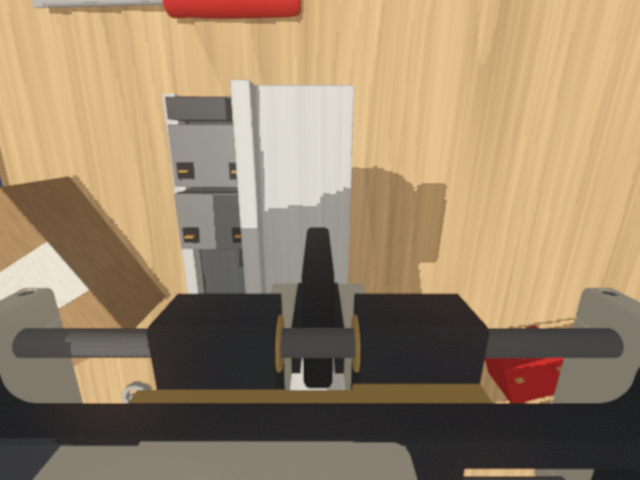

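View pics/s33.png

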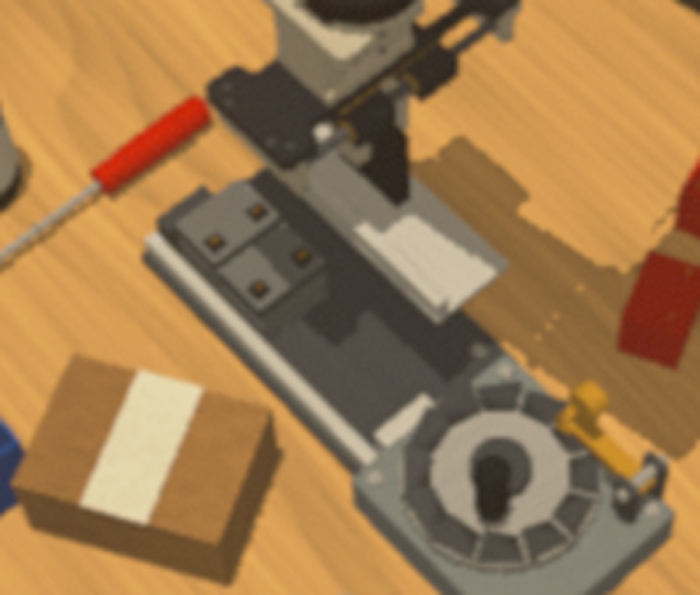

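Aligned in front of the row. Lowering to just above the bed.

jog_arm:
  motion:
    - {"dx": 0.02,"dy": 0,"dz": 0,"twist": 0.1}
    - {"dx": 0.045,"dy": 0,"dz": 0,"twist": 0.1}
    - {"dx": 0.065,"dy": 0,"dz": 0,"twist": 0.1}
    - {"dx": 0.08,"dy": 0,"dz": 0,"twist": 0.1}
    - {"dx": 0.087,"dy": 0,"dz": 0,"twist": 0.1}
    - {"dx": 0.087,"dy": 0,"dz": 0,"twist": 0.1}
    - {"dx": 0.087,"dy": 0,"dz": 0,"twist": 0.1}

```text
t: 39.07
eef_pos: [0.5534, -0.0853, 0.0711]
ee_rot: [1.032, 1.57, -2.084]
force: [0.1, -0.3, -4.8]
width: 0.0138
```

Run:
```python
from h import *
m,f=snap('wrist','w34.png');go([.5536,-.0851,.066],-178.5)
m,f=snap('scene');crop(f,200,160,400,330,3.5,'s34.png')
```

```text
t 39.12 pos [ 0.5539 -0.0852  0.0717] jaw -178.54 xaxis [ 0.001 -0.    -1.   ] q1 0.20 q6 -0.17 w 0.0139 F [ 0.8  0.6 -5.2]
dx 0.0057 dy -0.0001 dz 0.0003 twist -0.04 (or 179.96)
```

View pics/w34.png

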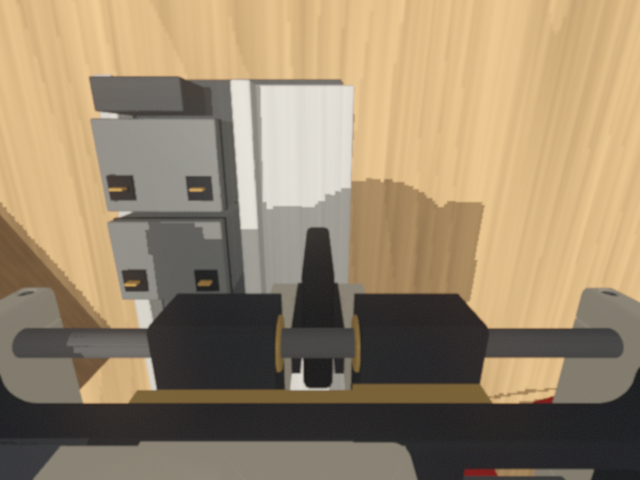

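View pics/s34.png

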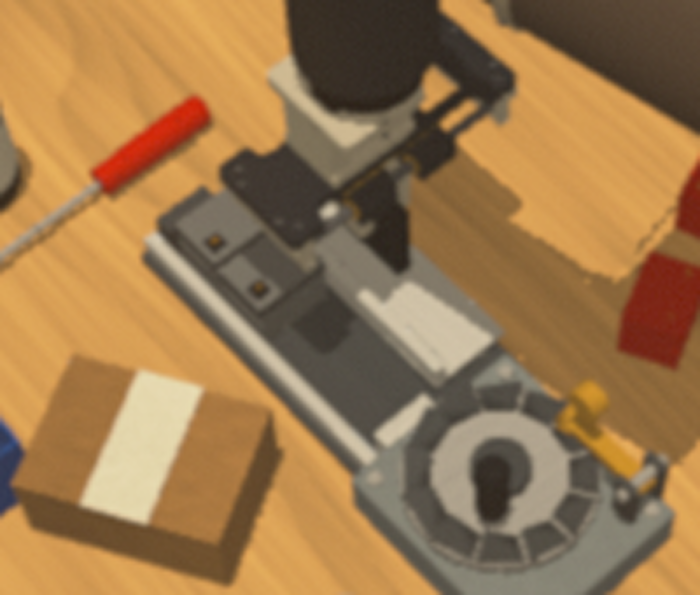

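jog_arm:
  motion:
    - {"dx": 0.002,"dy": 0,"dz": 0,"twist": 0}
    - {"dx": 0.004,"dy": 0,"dz": 0,"twist": 0}
    - {"dx": 0.0055,"dy": 0,"dz": 0,"twist": 0}
    - {"dx": 0.0065,"dy": 0,"dz": 0,"twist": 0}
    - {"dx": 0.0065,"dy": 0,"dz": 0,"twist": 0}

```text
t: 39.58
eef_pos: [0.5537, -0.0852, 0.0664]
ee_rot: [2.956, 1.569, -0.16]
force: [-5.2, 1.9, 11.7]
width: 0.0137
```

Down on the bed. Pushing toward the rail in small steps with lighter downforce.

jog_arm:
  motion:
    - {"dx": -0.001,"dy": 0,"dz": -0.001,"twist": 0}
    - {"dx": -0.001,"dy": 0,"dz": -0.003,"twist": 0}
    - {"dx": -0.001,"dy": 0,"dz": -0.005,"twist": 0}
    - {"dx": -0.001,"dy": 0,"dz": -0.006,"twist": 0}
    - {"dx": -0.001,"dy": 0,"dz": -0.006,"twist": 0}
    - {"dx": -0.001,"dy": 0,"dz": -0.006,"twist": 0}

```text
t: 40.08
eef_pos: [0.5571, -0.0855, 0.0665]
ee_rot: [0.161, 1.567, -2.955]
force: [-13.1, 2.2, 15.3]
width: 0.0139
```

Run:
```python
from h import *
m,f=snap('wrist','w35.png');go([.5605,-.0851,.066],-178.5)
```

```text
t 40.13 pos [ 0.5571 -0.0855  0.0665] jaw -178.57 xaxis [-0.003 -0.001 -1.   ] q1 0.19 q6 -0.17 w 0.0136 F [-12.8   2.4  16.1]
dx 0.0005 dy -0.0003 dz -0.0034 twist -0.07 (or 179.93)
```

View pics/w35.png

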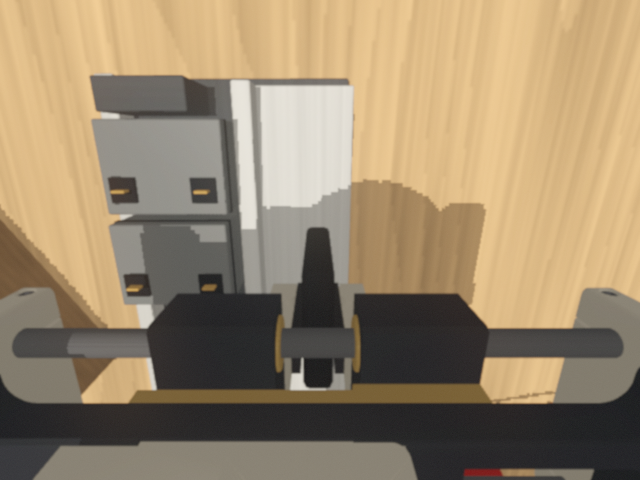

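jog_arm:
  motion:
    - {"dx": -0.001,"dy": 0,"dz": 0,"twist": 0}
    - {"dx": -0.0015,"dy": 0,"dz": -0.001,"twist": 0}
    - {"dx": -0.0015,"dy": 0,"dz": -0.002,"twist": 0}
    - {"dx": -0.0015,"dy": 0,"dz": -0.003,"twist": 0}
    - {"dx": -0.0015,"dy": 0,"dz": -0.003,"twist": 0}

```text
t: 40.55
eef_pos: [0.5591, -0.0852, 0.0667]
ee_rot: [0.03, 1.565, -3.088]
force: [-13.1, 2.7, 9.6]
width: 0.0139
```

Run:
```python
from h import *
m,f=snap('wrist','w36.png');go([.5605,-.0851,.066],-178.5);crop(f,80,60,260,310,2.4,'w36c.png')
```

```text
t 40.60 pos [ 0.559  -0.0853  0.0667] jaw -178.62 xaxis [-0.006 -0.    -1.   ] q1 0.19 q6 -0.17 w 0.0139 F [-13.2   3.5   9.4]
dx 0.0007 dy -0.0001 dz -0.0015 twist -0.12 (or 179.88)
```

View pics/w36c.png

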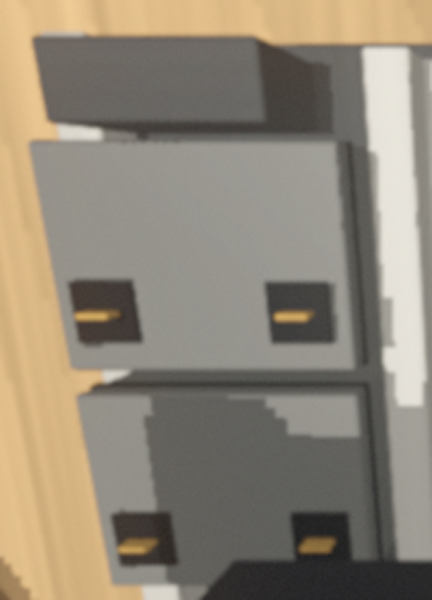

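jog_arm:
  motion:
    - {"dx": -0.0005,"dy": 0,"dz": -0.001,"twist": 0}
    - {"dx": -0.001,"dy": 0,"dz": -0.002,"twist": 0}
    - {"dx": -0.001,"dy": 0,"dz": -0.003,"twist": 0}
    - {"dx": -0.001,"dy": 0,"dz": -0.004,"twist": 0}
    - {"dx": -0.001,"dy": 0,"dz": -0.004,"twist": 0}

```text
t: 41.02
eef_pos: [0.5618, -0.0853, 0.0668]
ee_rot: [0.021, 1.562, -3.097]
force: [-14.8, 3.3, 7.3]
width: 0.0138
```

Run:
```python
from h import *
m,f=snap('wrist','w37.png');go([.5605,-.0851,.066],-178.5);crop(f,80,60,260,310,2.4,'w37c.png')
```

```text
t 41.07 pos [ 0.5618 -0.0853  0.0668] jaw -178.65 xaxis [-0.008 -0.    -1.   ] q1 0.19 q6 -0.17 w 0.0140 F [-14.4   3.8   5.7]
dx 0.0008 dy -0.0002 dz 0.0012 twist -0.15 (or 179.85)
```

View pics/w37c.png

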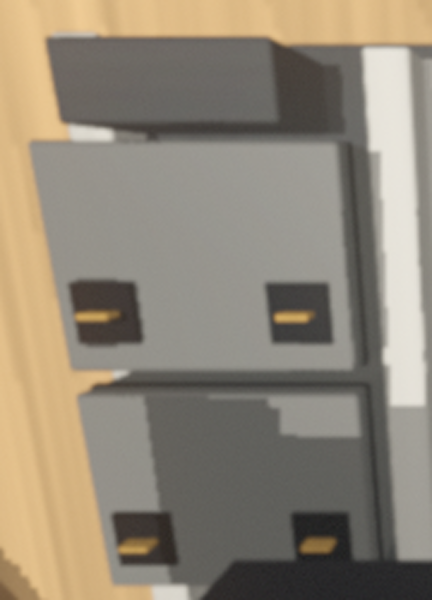

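jog_arm:
  motion:
    - {"dx": 0,"dy": 0,"dz": -0.001,"twist": 0}
    - {"dx": 0,"dy": 0,"dz": -0.002,"twist": 0}
    - {"dx": 0,"dy": 0,"dz": -0.002,"twist": 0}
    - {"dx": 0,"dy": 0,"dz": -0.002,"twist": 0}

```text
t: 41.4
eef_pos: [0.562, -0.0853, 0.0669]
ee_rot: [0.013, 1.559, -3.105]
force: [-22.1, 5.1, 14.0]
width: 0.0136
```

Run:
```python
from h import *
m,f=snap('wrist','w38.png');go([.5605,-.0851,.066],-178.5);crop(f,80,60,260,310,2.4,'w38c.png')
```

```text
t 41.45 pos [ 0.5619 -0.0853  0.0669] jaw -178.67 xaxis [-0.012 -0.    -1.   ] q1 0.19 q6 -0.17 w 0.0140 F [-21.1   5.5  13.8]
dx 0.0009 dy -0.0002 dz 0.0014 twist -0.17 (or 179.83)
```

View pics/w38c.png

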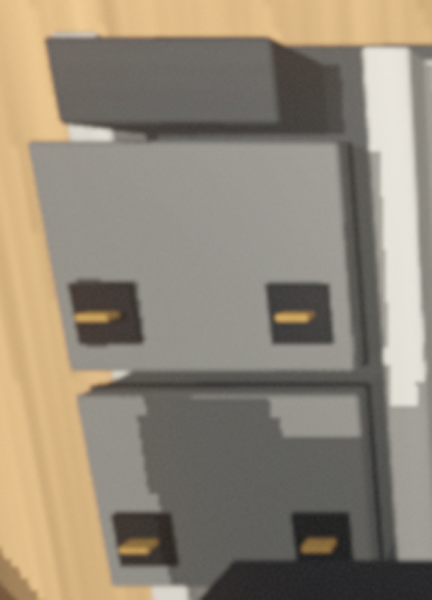

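The row is against the rail: force rises with no motion. Easing off, then opening wide enough to clear, then rising straight.

jog_arm:
  motion:
    - {"dx": -0.0005,"dy": 0,"dz": 0.002,"twist": 0}
    - {"dx": -0.001,"dy": 0,"dz": 0.004,"twist": 0}
    - {"dx": -0.001,"dy": 0,"dz": 0.004,"twist": 0}

```text
t: 41.7
eef_pos: [0.5616, -0.0852, 0.0677]
ee_rot: [0.007, 1.566, -3.111]
force: [-6.9, 0.8, -4.2]
width: 0.0139
```

Run:
```python
from h import *
go([.5605,-.0851,.066],-178.5)
```

```text
t 41.70 pos [ 0.5616 -0.0852  0.0677] jaw -178.63 xaxis [-0.005 -0.    -1.   ] q1 0.19 q6 -0.17 w 0.0139 F [-6.9  0.8 -4.2]
dx 0.0017 dy -0.0002 dz 0.0011 twist -0.13 (or 179.87)
```

jog_arm:
  motion:
    - {"dx": 0.0008,"dy": 0,"dz": 0,"twist": 0}
    - {"dx": 0.0008,"dy": 0,"dz": 0,"twist": 0}

```text
t: 41.87
eef_pos: [0.5616, -0.0853, 0.067]
ee_rot: [0.054, 1.566, -3.063]
force: [-7.8, 1.5, -3.3]
width: 0.0136
```

jog_arm:
  motion:
    - {"dx": 0,"dy": 0,"dz": 0,"twist": 0}
    - {"dx": 0,"dy": 0,"dz": 0,"twist": 0}
    - {"dx": 0,"dy": 0,"dz": 0,"twist": 0}
    - {"dx": 0,"dy": 0,"dz": 0,"twist": 0}
  gripper: 0.036

```text
t: 42.2
eef_pos: [0.5659, -0.0848, 0.0688]
ee_rot: [3.138, 1.568, 0.022]
force: [0.7, 0.5, -1.1]
width: 0.0331
```

Run:
```python
from h import *
m,f=snap('wrist','w39.png');go([.5605,-.0851,.066],-178.5);
```

```text
t 42.25 pos [ 0.5657 -0.0848  0.0688] jaw -178.54 xaxis [ 0.003  0.    -1.   ] q1 0.19 q6 -0.17 w 0.0347 F [ 0.3 -0.4  1. ]
dx 0.0028 dy 0.0002 dz 0.0052 twist -0.04 (or 179.96)
```

View pics/w39.png

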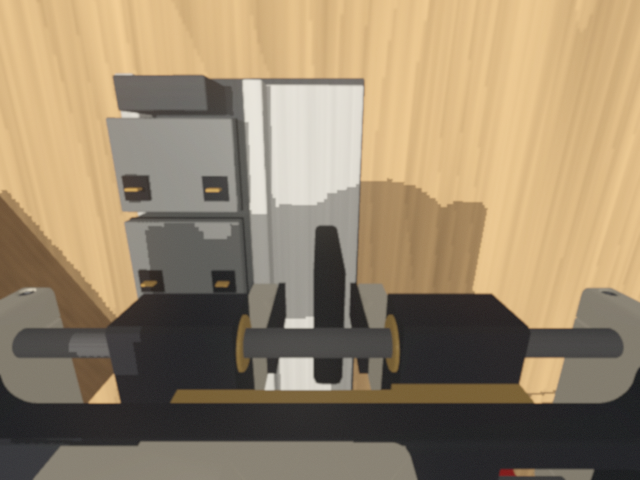

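jog_arm:
  motion:
    - {"dx": 0,"dy": 0,"dz": 0.004,"twist": 0}
    - {"dx": -0.02,"dy": 0,"dz": 0.004,"twist": 0}
    - {"dx": -0.05,"dy": 0,"dz": 0.004,"twist": 0}
    - {"dx": -0.09,"dy": 0,"dz": 0.004,"twist": 0}
    - {"dx": -0.13,"dy": -0.03,"dz": 0.004,"twist": 0}
    - {"dx": -0.16,"dy": -0.07,"dz": 0.004,"twist": 0}
    - {"dx": -0.18,"dy": -0.1,"dz": 0.004,"twist": 0}
    - {"dx": -0.18,"dy": -0.1,"dz": 0.004,"twist": 0}
    - {"dx": -0.18,"dy": -0.1,"dz": 0.004,"twist": 0}
    - {"dx": -0.18,"dy": -0.1,"dz": 0.004,"twist": 0}

```text
t: 43.08
eef_pos: [0.5575, 0.0154, 0.2481]
ee_rot: [-2.519, 1.57, 0.649]
force: [0.4, 0.9, -1.1]
width: 0.0359
```

Run:
```python
from h import *
m,f=snap('wrist');go();crop(f,160,20,420,260,3,'w40.png')
import pickle;pickle.dump(m,open('m40.pkl','wb'))
m,f=snap('scene');crop(f,200,160,400,330,3.5,'s40.png')
```

```text
t 43.13 pos [0.5571 0.0146 0.2473] jaw -178.55 xaxis [-0.001 -0.    -1.   ] q1 0.38 q6 -0.35 w 0.0357 F [-0.1  0.6 -1.2]
dx 0.0000 dy 0.0000 dz 0.0000
```

View pics/w40.png

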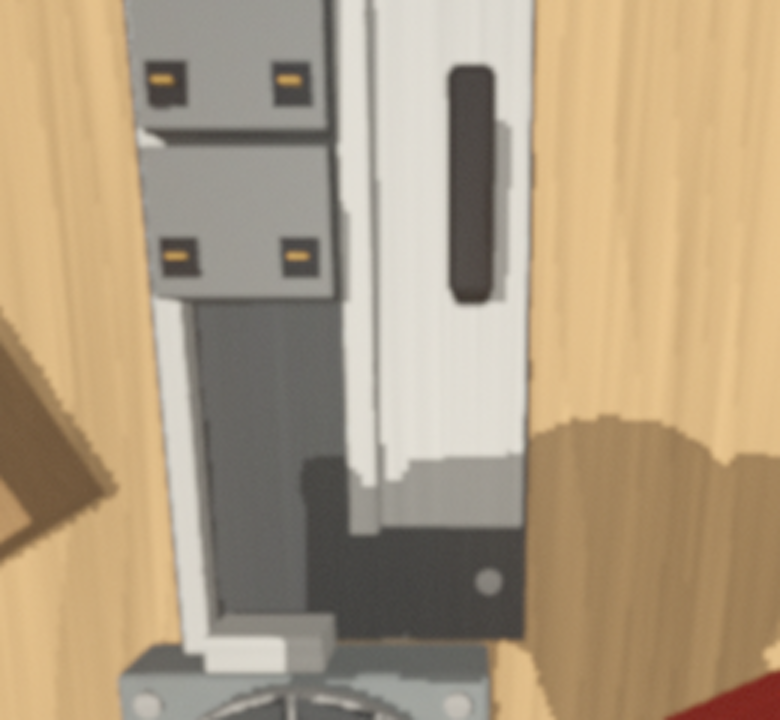

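View pics/s40.png

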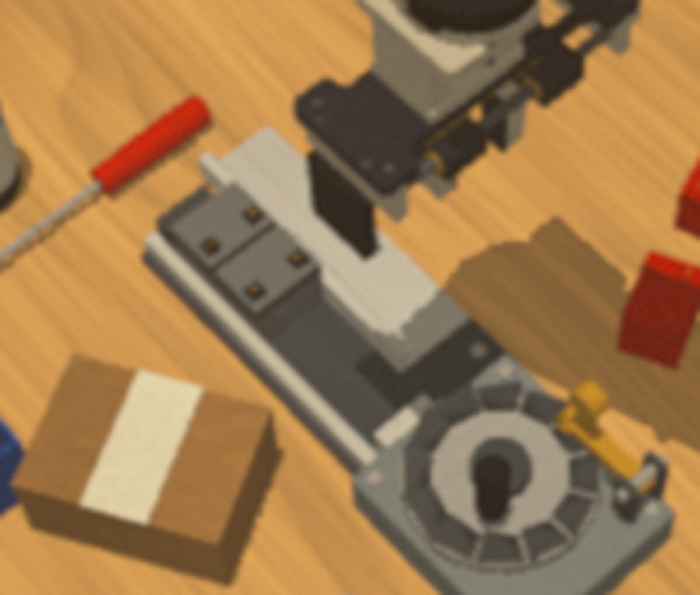

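Run:
```python
from h import *
import pickle;m=pickle.load(open('m40.pkl','rb'))
a=lambda u,v:((u+.5)/3+159.5,(v+.5)/3+19.5)
P=lambda u,v,z:unproj(m,*a(u,v),z)[:2].round(4)
print('edge end wall',P(350,533,.032),P(379,533,.032),'foot end',P(522,527,.014),'bed corner',P(523,637,.008))
print('bar',P(472,184,.088)); print('A front',P(335,297,.056),P(330,143,.056),'wall top face',P(341,150,.032),P(347,300,.032), 'B front',P(327,128,.056))
print('foot back',P(530,300,.014),P(533,100,.014))
mm,f=snap('top','top41.png');crop(f,240,185,440,325,4,'t41.png')
```

```text
edge end wall [ 0.604  -0.0022] [ 0.5933 -0.0024] foot end [ 0.5398 -0.003 ] bed corner [0.5373 0.0428]
bar [ 0.5616 -0.112 ]
A front [ 0.6049 -0.0826] [ 0.6057 -0.127 ] wall top face [ 0.6054 -0.1293] [ 0.604  -0.0828] B front [ 0.6066 -0.1311]
foot back [ 0.5402 -0.0852] [ 0.5419 -0.1494]
```

View pics/t41.png

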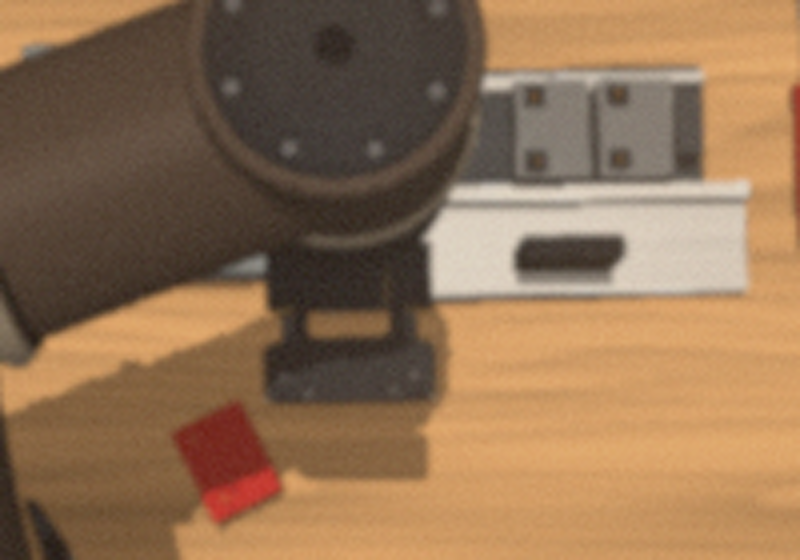

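The straightedge has been knocked about 27 mm along −y: the bar is now at (.5616,−.112) and one end overhangs the bed. It's still close to the batteries. I'll regrip, slide it back and press it flush again.

jog_arm:
  motion:
    - {"dx": 0.03,"dy": 0.1267,"dz": -0.0013,"twist": 0}
    - {"dx": 0.03,"dy": 0.1267,"dz": -0.0013,"twist": 0}
    - {"dx": 0.03,"dy": 0.1267,"dz": -0.0013,"twist": 0}
    - {"dx": 0.03,"dy": 0.1267,"dz": -0.0013,"twist": 0}
    - {"dx": 0.05,"dy": 0.1267,"dz": -0.0013,"twist": 0}
    - {"dx": 0.08,"dy": 0.1267,"dz": -0.0013,"twist": 0}
    - {"dx": 0.11,"dy": 0.1267,"dz": -0.0013,"twist": 0}
    - {"dx": 0.11,"dy": 0.1267,"dz": -0.0013,"twist": 0}
    - {"dx": 0.11,"dy": 0.1267,"dz": -0.0013,"twist": 0}
  gripper: 0.05

```text
t: 43.98
eef_pos: [0.5606, -0.1129, 0.1364]
ee_rot: [0.164, 1.566, -2.954]
force: [0.4, 1.2, 1.1]
width: 0.0499
```

Run:
```python
from h import *
m,f=snap('wrist','w42.png');go([.5616,-.112,.067],-178.5);
```

```text
t 44.03 pos [ 0.5621 -0.1126  0.1382] jaw -178.60 xaxis [-0.001 -0.001 -1.   ] q1 0.14 q6 -0.12 w 0.0501 F [0.3 0.8 0.1]
dx 0.0712 dy -0.0006 dz 0.0004 twist -0.10 (or 179.90)
```

View pics/w42.png

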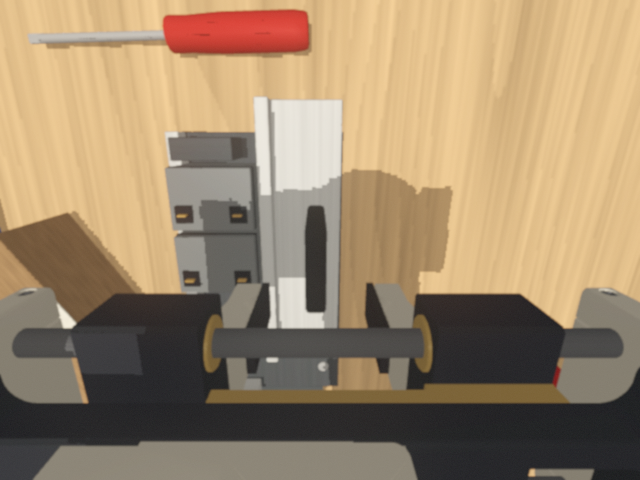

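Overhang confirmed: the straightedge end at row 98 is beyond the bed end at row 133. The bar at (316,258) is between the fingers.

jog_arm:
  motion:
    - {"dx": 0.03,"dy": 0,"dz": 0.0003,"twist": 0}
    - {"dx": 0.055,"dy": 0,"dz": 0.0003,"twist": 0}
    - {"dx": 0.069,"dy": 0,"dz": 0.0003,"twist": 0}
    - {"dx": 0.069,"dy": 0,"dz": 0.0003,"twist": 0}
    - {"dx": 0.069,"dy": 0,"dz": 0.0003,"twist": 0}

```text
t: 44.45
eef_pos: [0.5628, -0.1119, 0.0704]
ee_rot: [2.743, 1.57, -0.373]
force: [0.5, 0.9, 0.7]
width: 0.0496
```

jog_arm:
  motion:
    - {"dx": 0,"dy": 0,"dz": 0,"twist": 0}
    - {"dx": 0,"dy": 0,"dz": 0,"twist": 0}
    - {"dx": 0,"dy": 0,"dz": 0,"twist": 0}
    - {"dx": 0,"dy": 0,"dz": 0,"twist": 0}
    - {"dx": 0,"dy": 0,"dz": 0,"twist": 0}
    - {"dx": 0,"dy": 0,"dz": 0,"twist": 0}
  gripper: 0.0
  newtons: 45

```text
t: 44.95
eef_pos: [0.562, -0.1117, 0.0694]
ee_rot: [-3.102, 1.57, 0.064]
force: [0.2, -0.6, -0.4]
width: 0.0154
```

Run:
```python
from h import *
m,f=snap('wrist','w43.png');go([.5616,-.085,.067],-178.5);
```

```text
t 45.00 pos [ 0.5618 -0.1117  0.0693] jaw -178.58 xaxis [ 0.  0. -1.] q1 0.15 q6 -0.12 w 0.0136 F [-0.9  0.9  5.4]
dx 0.0023 dy -0.0267 dz -0.0004 twist -0.08 (or 179.92)
```

View pics/w43.png

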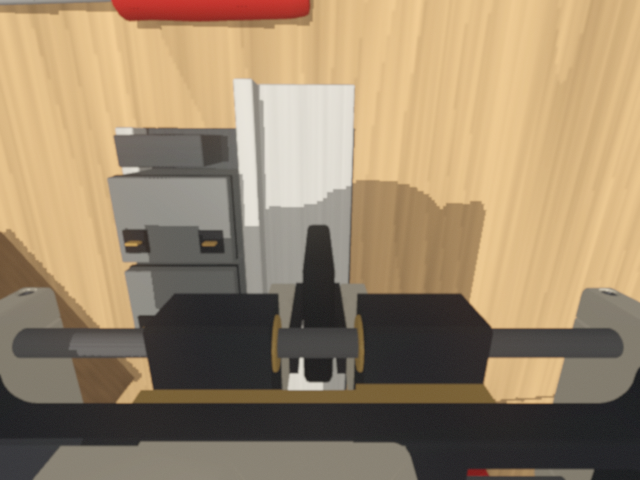

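jog_arm:
  motion:
    - {"dx": -0.0015,"dy": 0,"dz": 0.002,"twist": 0}
    - {"dx": -0.003,"dy": 0,"dz": 0.004,"twist": 0}
    - {"dx": -0.003,"dy": -0.006,"dz": 0.004,"twist": 0}
    - {"dx": -0.003,"dy": -0.013,"dz": 0.004,"twist": 0}
    - {"dx": -0.003,"dy": -0.02,"dz": 0.004,"twist": 0}
    - {"dx": -0.003,"dy": -0.0265,"dz": 0.004,"twist": 0}
    - {"dx": -0.003,"dy": -0.0265,"dz": 0.004,"twist": 0}
    - {"dx": -0.001,"dy": -0.0265,"dz": 0.004,"twist": 0}
    - {"dx": 0.0005,"dy": -0.0265,"dz": 0.004,"twist": 0}
    - {"dx": 0.001,"dy": -0.0265,"dz": 0.004,"twist": 0}
    - {"dx": 0.001,"dy": -0.0265,"dz": 0.004,"twist": 0}

```text
t: 45.92
eef_pos: [0.5574, -0.0849, 0.0693]
ee_rot: [-2.681, 1.57, 0.486]
force: [-6.0, 6.4, 8.2]
width: 0.0138
```

Run:
```python
from h import *
go([.5616,-.085,.067],-178.5);
```

```text
t 45.92 pos [ 0.5574 -0.0849  0.0693] jaw -178.55 xaxis [ 0.001  0.    -1.   ] q1 0.20 q6 -0.17 w 0.0138 F [-6.   6.4  8.2]
dx 0.0023 dy 0.0002 dz -0.0042 twist -0.05 (or 179.95)
```

Back in place along y and seated. Pressing toward the rail again.

jog_arm:
  motion:
    - {"dx": -0.001,"dy": 0,"dz": -0.001,"twist": 0}
    - {"dx": -0.001,"dy": 0,"dz": -0.003,"twist": 0}
    - {"dx": -0.001,"dy": 0,"dz": -0.005,"twist": 0}
    - {"dx": -0.001,"dy": 0,"dz": -0.007,"twist": 0}
    - {"dx": -0.001,"dy": 0,"dz": -0.008,"twist": 0}
    - {"dx": -0.001,"dy": 0,"dz": -0.008,"twist": 0}
    - {"dx": -0.001,"dy": 0,"dz": -0.008,"twist": 0}

```text
t: 46.5
eef_pos: [0.5617, -0.0857, 0.0695]
ee_rot: [0.067, 1.564, -3.05]
force: [-16.4, 5.3, 17.0]
width: 0.0135
```

Run:
```python
from h import *
m,f=snap('wrist','w44.png');go([.5616,-.085,.067],-178.5);
```

```text
t 46.55 pos [ 0.5617 -0.0857  0.0695] jaw -178.62 xaxis [-0.006 -0.001 -1.   ] q1 0.19 q6 -0.17 w 0.0136 F [-15.5   4.3  17.3]
dx 0.0025 dy -0.0007 dz 0.0000 twist -0.12 (or 179.88)
```

jog_arm:
  motion:
    - {"dx": -0.001,"dy": 0,"dz": -0.001,"twist": 0}
    - {"dx": -0.0015,"dy": 0,"dz": -0.002,"twist": 0}
    - {"dx": -0.0015,"dy": 0,"dz": -0.002,"twist": 0}
    - {"dx": -0.0015,"dy": 0,"dz": 0.0,"twist": 0}
    - {"dx": -0.001,"dy": 0,"dz": 0.001,"twist": 0}
    - {"dx": -0.001,"dy": 0,"dz": 0.001,"twist": 0}

```text
t: 47.05
eef_pos: [0.5616, -0.0857, 0.0696]
ee_rot: [0.063, 1.566, -3.055]
force: [-8.9, 2.5, 4.0]
width: 0.0137
```

Run:
```python
from h import *
go([.5616,-.085,.067],-178.5);
```

```text
t 47.05 pos [ 0.5616 -0.0857  0.0696] jaw -178.62 xaxis [-0.005 -0.    -1.   ] q1 0.19 q6 -0.17 w 0.0137 F [-8.9  2.5  4. ]
dx 0.0026 dy -0.0007 dz -0.0000 twist -0.12 (or 179.88)
```

Opening, shifting to centre, and rising.

jog_arm:
  motion:
    - {"dx": 0,"dy": 0,"dz": 0,"twist": 0}
    - {"dx": 0,"dy": 0,"dz": 0.001,"twist": 0}
    - {"dx": 0,"dy": 0,"dz": 0.002,"twist": 0}
    - {"dx": 0,"dy": 0,"dz": 0.003,"twist": 0}
    - {"dx": 0,"dy": 0,"dz": 0.003,"twist": 0}
    - {"dx": -0.02,"dy": 0,"dz": 0.003,"twist": 0}
    - {"dx": -0.05,"dy": 0,"dz": 0.003,"twist": 0}
    - {"dx": -0.09,"dy": 0,"dz": 0.003,"twist": 0}
    - {"dx": -0.13,"dy": 0,"dz": 0.003,"twist": 0}
    - {"dx": -0.17,"dy": -0.02,"dz": 0.003,"twist": 0}
    - {"dx": -0.18,"dy": -0.04,"dz": 0.003,"twist": 0}
    - {"dx": -0.18,"dy": -0.06,"dz": 0.003,"twist": 0}
    - {"dx": -0.18,"dy": -0.06,"dz": 0.003,"twist": 0}
    - {"dx": -0.18,"dy": -0.06,"dz": 0.003,"twist": 0}
  gripper: 0.04

```text
t: 48.22
eef_pos: [0.5598, -0.0244, 0.2505]
ee_rot: [-2.828, 1.57, 0.34]
force: [0.4, -1.0, -0.6]
width: 0.0401
```

Run:
```python
from h import *
import pickle
m,f=snap('wrist','w45.png');go();crop(f,190,60,400,290,3.2,'w45c.png')
pickle.dump(m,open('m45.pkl','wb'))
m,f=snap('scene');crop(f,200,160,400,330,3.5,'s45.png')
```

```text
t 48.27 pos [ 0.5596 -0.0251  0.2501] jaw -178.52 xaxis [ 0. -0. -1.] q1 0.30 q6 -0.28 w 0.0401 F [-0.1 -0.4  0.5]
dx 0.0000 dy 0.0000 dz 0.0000
```

View pics/w45c.png

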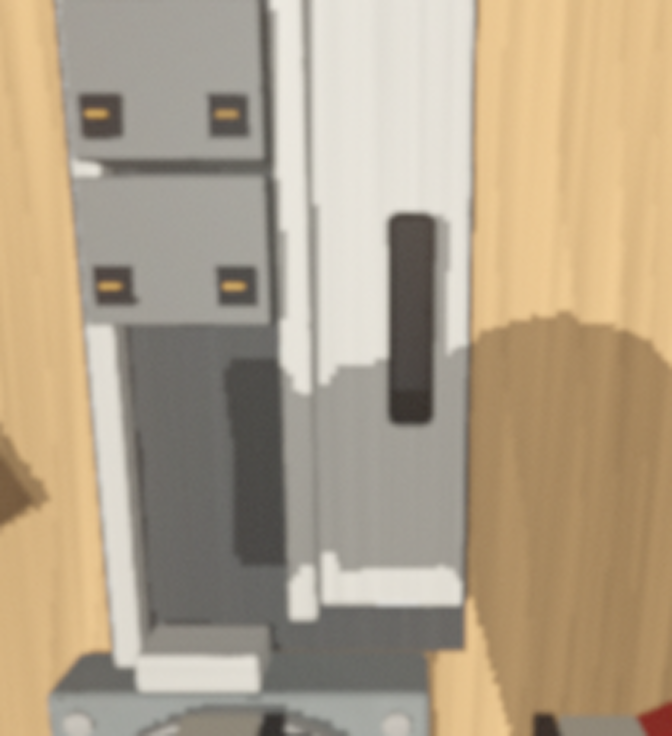

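View pics/s45.png

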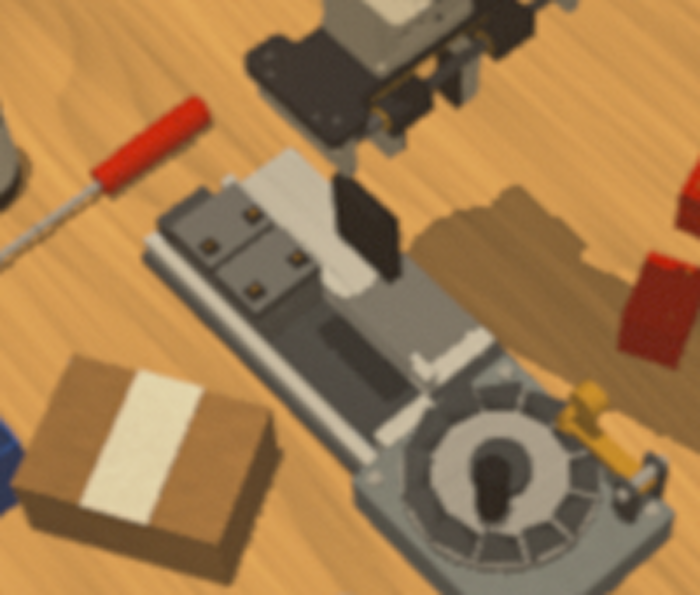

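Run:
```python
from h import *
import pickle;m=pickle.load(open('m45.pkl','rb'))
a=lambda u,v:((u+.5)/3.2+189.5,(v+.5)/3.2+59.5)
P=lambda u,v,z:unproj(m,*a(u,v),z)[:2].round(4)
A=P(272,322,.056),P(268,176,.056);B=P(265,158,.056),P(261,10,.056)
w=P(289,600,.032),P(280,370,.032)
print(A,B,'wall',w,'bar',P(411,318,.088))
d=(w[0]-w[1]);print('wall yaw',np.degrees(np.arctan2(-d[0],d[1])))
for p in A+B:
    print('gap mm',1000*(p[0]-(w[0][0]+(w[1]-w[0])[0]/(w[1]-w[0])[1]*(p[1]-w[0][1]))))
```

```text
(array([ 0.605 , -0.0834]), array([ 0.6056, -0.1263])) (array([ 0.6065, -0.1313]), array([ 0.607 , -0.1711])) wall (array([0.6031, 0.0168]), array([ 0.6055, -0.0658])) bar [ 0.5615 -0.0877]
wall yaw 1.6643001649520808
gap mm -1.0113801452785731
gap mm -1.6578692493947056
gap mm -0.9031476997579668
gap mm -1.5595641646490854
```

Run:
```python
from h import *
f=snap('top')[1];cv2.imwrite('pics/top46.png',f)
print(arm.job_done())
```

```text
the job is handed in; nothing more can be done
None
```

View pics/top46.png

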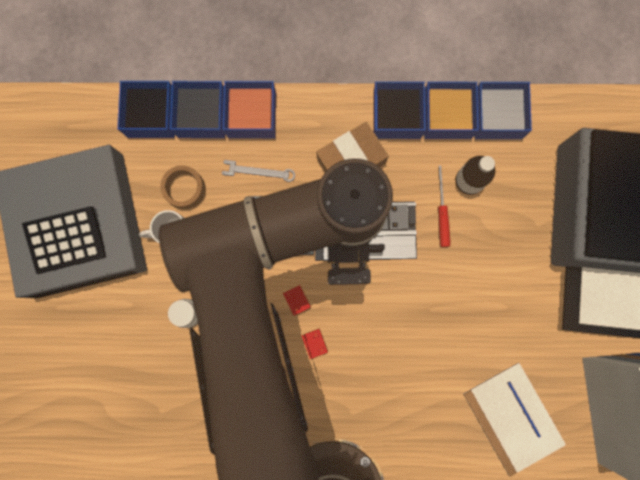

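The rack is restocked and the job was handed in at about 48 s of the 210 s limit; no verdict is reported.

I swung the pawl clear, wound the wheel to its backward stop and put the pawl back down. Two grey batteries were present. Both now stand on the bed beside the end stop, with the straightedge pressed against their front faces and the rail behind them.

**What went wrong on the way**
- **Slip on the knob:** On the first winding attempt the fingers slipped on the knob and jammed against it. The tool force reached about 77 N (about 92 N resultant), under the 120 N wrist limit, and was on the finger. I backed off, regripped with the jaws along the turning direction and finished the winding.
- **Knocked straightedge:** After I first placed it, the straightedge was found shifted about 27 mm along the row. I regripped it, slid it back and pressed it flush again.

**Last checks**
- **Wheel and pawl:** I put the wheel at about 4.7 rad from the knob position, taking it to have started at 0. It would not turn further at rising force. The last close-up shows the pawl down and the follower fully back.
- **Batteries and straightedge:** Both batteries look upright. The gap readings at the front faces were −0.9 to −1.7 mm. The sign is impossible for a real gap, so I take it as calibration bias; they agree to within 0.8 mm of each other, and the limit is 3 mm.
- **Other things:** In the last top view, the other objects look where they were, apart from those partly hidden by the arm. The gripper was clear of everything.

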